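Reload the plate labeller

TASK

Get the plate labeller ready for its next run: clear the spent cardboard cores off the spindles into the grey waste bin, put every label roll on a spindle of its own, all the way down on the blue stand, and press on each plate from above and draw it back along its lane until it rests against the front stop. Only when all of that is done, flip the red cam lever over towards the robot as far as it goes to clamp the lanes. Leave the jar, bottle and tip box where they are.

Things in the scene. Friction and masses are not known exactly. Their poses are not given: they have to be found in the camera images.
- lane_stop (a point): Reference point of the fixed three-lane plate labeller: middle of the inner face of its dark front stop, at bench height; x runs along the lanes away from the robot, y left, z up. Lane centre lines at y = -93, 0, +93 mm; lane floors (slippery metal) at z = 6 mm, lane walls 14 mm and front stop 20 mm high above the bench.
- hood_edge (a point): Middle of the near edge of the labeller's white hood, on its top face (66 mm above the bench, 165 mm beyond the stop). The hood is 110 mm long, 306 mm wide, 20 mm thick and covers the far part of the lanes; behind it a grey machine body is 100 mm high.
- clamp_bar (a point): Middle of the top of the steel clamp bar that crosses all lanes just over the stop: 10 mm wide, 310 mm long, centred 6 mm beyond the stop's inner face. Lever open: top 54 mm, rubber feet 38 mm above the bench; it comes down 14 mm as the lever closes.
- plate1_top (a point): Centre of the top face of a flat white plate with a grippy blue silicone mat on top (may be absent). 127.8 mm long (its x, along the lane), 85.5 mm wide, 16 mm high (the top 4 mm are mat, 120 x 78 mm), 100 to 200 g: too wide to grip, but a fingertip pressed on the mat drags it; its underside slides easily. Starts 70 to 110 mm from the stop, far end under the hood; at the stop this point is 64 mm from it.
- plate2_top (a point): Centre of the top face of a flat white plate with a grippy plum silicone mat on top (may be absent). 127.8 mm long (its x, along the lane), 85.5 mm wide, 16 mm high (the top 4 mm are mat, 120 x 78 mm), 100 to 200 g: too wide to grip, but a fingertip pressed on the mat drags it; its underside slides easily. Starts 70 to 110 mm from the stop, far end under the hood; at the stop this point is 64 mm from it.
- plate3_top (a point): Centre of the top face of a flat white plate with a grippy green silicone mat on top (may be absent). 127.8 mm long (its x, along the lane), 85.5 mm wide, 16 mm high (the top 4 mm are mat, 120 x 78 mm), 100 to 200 g: too wide to grip, but a fingertip pressed on the mat drags it; its underside slides easily. Starts 70 to 110 mm from the stop, far end under the hood; at the stop this point is 64 mm from it.
- roll1_mid (a point): Centre (half-way up, on the axis = z) of a white label roll (may be absent): 56 mm diameter, 40 mm high, bore 24 mm, 120 g, standing on the bench.
- roll2_mid (a point): Centre (half-way up, on the axis = z) of a white label roll (may be absent): 56 mm diameter, 40 mm high, bore 24 mm, 120 g, standing on the bench.
- roll3_mid (a point): Centre (half-way up, on the axis = z) of a white label roll (may be absent): 56 mm diameter, 40 mm high, bore 24 mm, 120 g, standing on the bench.
- core1_mid (a point): Centre (half-way up, on the axis = z) of a spent brown cardboard core (may be absent): tube 30 mm outside, 24 mm bore, 60 mm high, 30 g, standing on a spindle at the start.
- core2_mid (a point): Centre (half-way up, on the axis = z) of a spent brown cardboard core (may be absent): tube 30 mm outside, 24 mm bore, 60 mm high, 30 g, standing on a spindle at the start.
- core3_mid (a point): Centre (half-way up, on the axis = z) of a spent brown cardboard core (may be absent): tube 30 mm outside, 24 mm bore, 60 mm high, 30 g, standing on a spindle at the start.
- spindle1 (a point): Foot of the upright steel spindle nearest the robot, on the top face of the blue stand (225 x 76 x 12 mm, fixed to the bench); x runs along the row of spindles. Spindle 20 mm diameter, 50 mm high over this point, the top 12 mm tapered; spindles 75 mm apart.
- spindle2 (a point): Foot of the upright steel spindle in the middle, on the top face of the blue stand (225 x 76 x 12 mm, fixed to the bench); x runs along the row of spindles. Spindle 20 mm diameter, 50 mm high over this point, the top 12 mm tapered; spindles 75 mm apart.
- spindle3 (a point): Foot of the upright steel spindle farthest from the robot, on the top face of the blue stand (225 x 76 x 12 mm, fixed to the bench); x runs along the row of spindles. Spindle 20 mm diameter, 50 mm high over this point, the top 12 mm tapered; spindles 75 mm apart.
- bin_in (a point): Centre of the inner floor of the open grey waste bin (fixed), 140 x 140 mm outside, 60 mm high, walls 4 mm, floor 4 mm.
- camlever (a joint): Angle of the red cam lever on the robot's right-hand side of the labeller. 0: open, leaning 0.8 rad from upright away from the robot; it swings up and over towards the robot, 1.6: fully closed, leaning 0.8 rad towards the robot. Stays where it is left; takes about 2 N at the handle.
- lever_pivot (a point): Hinge point of the cam lever (30 mm above the bench); the lever swings in the x-z plane of the labeller, about the y axis.
- lever_grip (a point): Point on the axis of the lever's round red handle (16 mm thick), 81 mm from the pivot, 9 mm short of its end; can be pinched from above across the labeller's y axis.
- jar: Bystander: small jar with orange cap; centre of its underside. Leave it alone.
- flask: Bystander: amber bottle with blue cap; centre of its underside. Leave it alone.
- tipbox: Bystander: grey and green tip box; centre of its underside. Leave it alone.

How it is judged:
By the outcome, as a careful person would: the job done as asked, in the order asked, and still so for the second after the job is handed in, with the robot touching nothing.
Of plate1, plate2, plate3 only 2 to 3 are there at a start; the rules pass over those that are not, and their reading is None.
Of roll1, roll2, roll3 only 2 to 3 are there at a start; the rules pass over those that are not, and their reading is None.
Of core1, core2, core3 only 1 to 2 are there at a start; the rules pass over those that are not, and their reading is None.
At some moment in a run one of roll1, roll2, roll3 may be knocked a few centimetres aside while the robot is not near it.
Once in a run the grip may slacken for a moment while it holds something.
It also fails if it takes over 210 s, if anything falls off the work surface, if the arm or the gripper's body presses on something with over 40 N, if the wrist force passes 120 N, or if a joint passes its speed limit or range.

ROBOT

A 6-joint arm with a two-finger parallel gripper is mounted at the origin on the work surface. World frame = base frame: x ahead of the robot, y to its left, z up, the work surface at z = 0. Lengths are in m, angles in rad, forces in N, time in s.
With the tool pointing down it reaches from about 0.375 to 0.9 m from the base axis. Payload 3.1 kg.
Tool frame: the origin (TCP) lies at the very end of the fingers, on their centre line; the grasp point (between the pads) lies 19 mm behind it (robot.grip_point_offset is the z of the grasp point in the tool frame, in m); z points along the fingers, y is the direction in which the jaws open and shut (so a half turn about z gives the same grasp; the last joint's range is limited). The gripper opens to 85 mm and grips with 20 to 120 N. Pads are 22 mm wide; open, the fingers measure 114 mm over their backs; the gripper's body (76 mm by 85 mm) begins 54 mm behind the grasp point. The pads swing forward as they close: fully open they stand 13 mm farther back than shut.
Start: joints at [1.127, 0.527, 1.433, -0, 1.181, -0.178], TCP at [0.164, 0.603, 0.231] pointing down, gripper open.
Joint ranges: [-3.08, 3.08], [-0.75, 2.2], [0.22, 2.44], [-1.43, 4.57], [0, 2.65], [-2.85, 2.85]. Speed limits (rad/s): [2.79, 2.79, 3.14, 3.14, 3.14, 3.14].

INTERFACE

Orientations are given as a unit quaternion [w, x, y, z].
In Python, from rig import robot gives the robot as it stands. The module is installed in compiled form; this text tells all that it offers.
- The arm moves only by the tool jog_arm, never from a script. Its argument "series" is a list of rows, each a list of 7 numbers: the shift along the tool's x, y, z in units of 30 mm (1.0 is 30 mm), then the turn, a rotation vector about the tool's x, y, z in units of 8 degrees (1.0 is 8 degrees), then the opening, from 0 (shut) to 1 (fully open). A call has 1 to 12 rows; each row shifts and turns the commanded pose from where the row before left it, along the tool's axes as they then stand; what a row does not reach is not made up. A row lasts 1/10 s, in which the tool goes at most 50 mm and 8.59 degrees, less where a joint would pass 70% of its speed; a pose out of reach is approached as far as the arm can. A call is refused whole if a number of a shift passes 1 or a number of a turn 1, either way. A call with a gripper value outside its range is refused whole. The fingers move at their own pace and stop on an object; "force" is the grip in N (left out, the last holds). Time passes only in rows, so rows that do not move let the fingers close. It gives the time, the measured TCP pose, the force and the opening at its end, in the units of the state.
- robot.sense(): the state, without advancing time (a new reading comes with each control period).
- robot.read_camera(name): name is "scene" or "top"; returns a dict with "frame" (384x512x3 uint8, red, green, blue), "vertical_fov" (degrees; the focal length in pixels is half the picture's height over the tangent of half this angle, whatever the lens; pixels are square), "cx", "cy" (the principal point, pixels), "R" (3x3) and "t" (3): a world point X has camera coordinates R X + t. Camera axes: x right, y down, z forward; pixel columns grow to the right and rows downward; lengths in m; the calibration is good to about 2 mm. A picture is of the moment at which its call begins. There is no depth.
- robot.sign_off(): hands the job in, once; it reports no verdict.
The state is a dict: "time": time; "joint_positions": joint angles; "joint_vel": joint speeds; "effort": joint torques, N m; "eef_pos": TCP position; "tcp_rot": TCP orientation; "wrist_force": force on the tool from outside, world axes, zero at the start; "wrist_torque": the same for the moment, N m; "width": finger opening in m.
Only numpy, scipy, OpenCV 4.12 (cv2) and the standard library are available. Lean on these libraries where they do the work, as an engineer would, in place of code of your own. Each camera call takes 0.05 s, during which the arm holds its last target.

## Working session

There is one attempt and no reset: what is moved stays moved. The work goes in short steps, Python scripts to look and compute and a tool call to move; the robot and the scene stay as the last step left them, time stands still between calls to the robot, and variables do not carry over. Pictures are saved under pics/ and viewed, and the job is handed in when it is done.

Besides the shell and the picture viewer there is one more tool, called after "Request:" in YAML: its name, and indented under it one key for each argument. jog_arm: Moves the arm, as the interface text tells. Its arguments: {"type":"object","properties":{"series":{"type":"array","items":{"type":"array","items":{"type":"number"}}},"force":{"type":"number"}},"required":["series"]}

```bash
mkdir -p pics; cat > h.py <<'E'
import numpy as np, cv2, sys
from rig import robot
def snap(name, f):
    c=robot.read_camera(name); im=c["frame"][:,:,::-1].copy()
    cv2.imwrite("pics/"+f+".png",im)
    np.savez("pics/"+f+".npz",**{k:np.array(v) for k,v in c.items()})
    return c
def load(f): 
    d=np.load("pics/"+f+".npz"); return {k:d[k] for k in d.files}
def K(c):
    f=c["frame"].shape[0]/2/np.tan(np.radians(float(c["vertical_fov"]))/2)
    return f,float(c["cx"]),float(c["cy"])
def px(c,X):
    f,cx,cy=K(c); p=c["R"]@np.array(X)+c["t"]; return np.array([cx+f*p[0]/p[2],cy+f*p[1]/p[2]])
def ray(c,u,v,z):
    f,cx,cy=K(c); d=c["R"].T@np.array([(u-cx)/f,(v-cy)/f,1]); o=-c["R"].T@c["t"]
    return o+d*(z-o[2])/d[2]
E
python3 - <<'E'
from h import *
for n in("scene","top"):
    c=snap(n,n+"0"); print(n,[k for k in c],K(c),-c["R"].T@c["t"],c["R"].round(3).tolist(), [k for k in c if k not in("frame","R","t")])
    im=c["frame"][:,:,::-1]; 
s=robot.sense(); print(s)
E
```

```text
scene ['frame', 'vertical_fov', 'cx', 'cy', 'R', 't'] (np.float64(433.42019370950686), 254.1327398567709, 189.26536829322004) [1.17644596 0.64524355 0.99477929] [[-0.659, 0.752, -0.002], [0.556, 0.486, -0.675], [-0.507, -0.445, -0.738]] ['vertical_fov', 'cx', 'cy']
top ['frame', 'vertical_fov', 'cx', 'cy', 'R', 't'] (np.float64(360.06039296467554), 258.4788176222575, 187.42140533486605) [0.35344089 0.07056532 1.25993741] [[0.014, -1.0, -0.023], [-0.983, -0.01, -0.182], [0.182, 0.025, -0.983]] ['vertical_fov', 'cx', 'cy']
{'time': 0.1, 'joint_positions': array([ 1.12751271e+00,  5.28379712e-01,  1.43377446e+00, -2.14080245e-05,
        1.18143138e+00, -1.78519811e-01]), 'joint_vel': array([ 0.00061727, -0.00079961, -0.0026414 , -0.001205  ,  0.00199285,
        0.00042047]), 'effort': array([-1.45358490e-04, -4.43303418e+01, -1.78584981e+01, -2.28305253e-04,
        3.88798333e-03, -1.96461923e-05]), 'eef_pos': array([0.16325538, 0.60262472, 0.2304274 ]), 'tcp_rot': array([-2.95407220e-04,  1.31991474e-01,  9.91250351e-01, -9.51707074e-04]), 'wrist_force': array([ 0.9811656 , -0.59522203,  0.63121654]), 'wrist_torque': array([ 0.02103898,  0.01554823, -0.0172222 ]), 'width': 0.08518618012718175}
```

View pics/scene0.png

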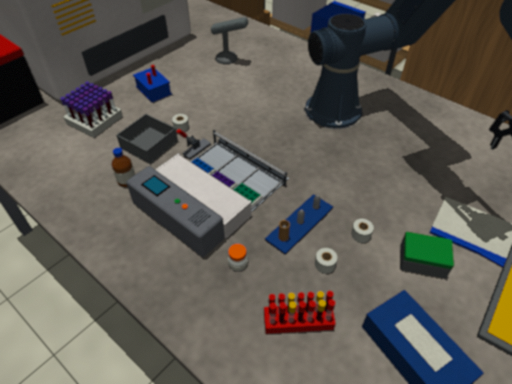

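View pics/top0.png

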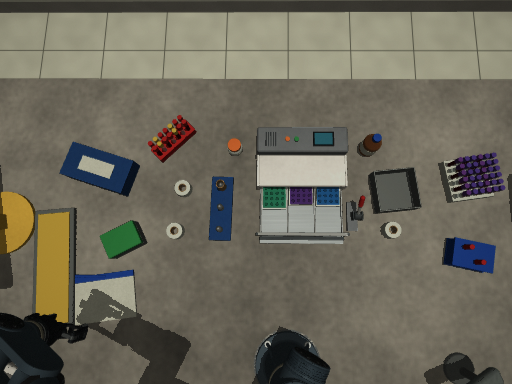

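```bash
python3 - <<'E'
import cv2
a=cv2.imread("pics/top0.png"); cv2.imwrite("pics/top0z.png",cv2.resize(a[120:250,160:420],None,fx=3,fy=3,interpolation=cv2.INTER_CUBIC))
a=cv2.imread("pics/scene0.png"); cv2.imwrite("pics/scene0z.png",cv2.resize(a[90:280,110:380],None,fx=2.9,fy=2.9,interpolation=cv2.INTER_CUBIC))
E
```

```text
(no output)
```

View pics/top0z.png

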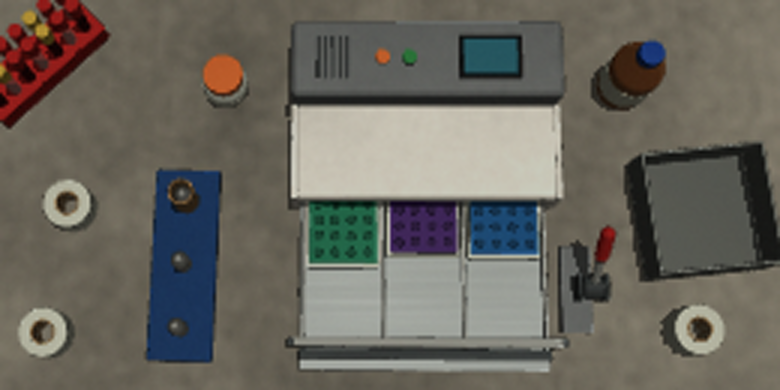

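View pics/scene0z.png

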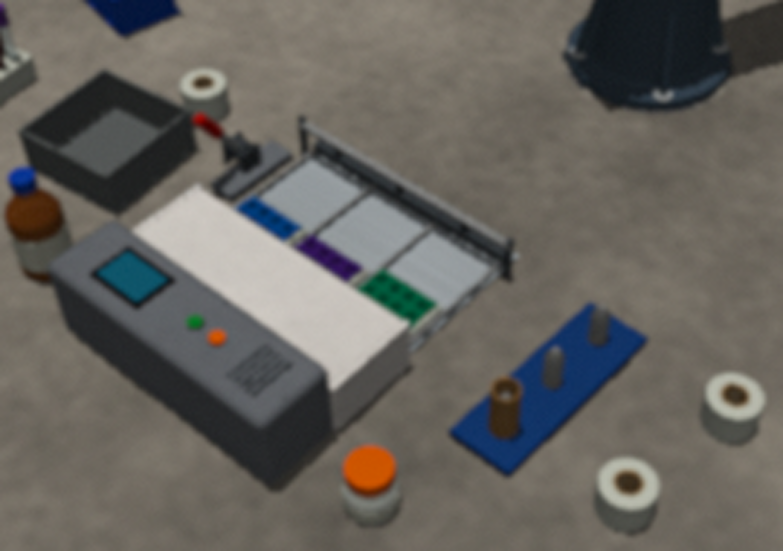

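```bash
cat >> h.py <<'E'
def circ(c,X,r,n=60):
    a=np.linspace(0,2*np.pi,n,endpoint=False)
    return np.array([px(c,[X[0]+r*np.cos(t),X[1]+r*np.sin(t),X[2]]) for t in a])
from scipy.optimize import minimize
def hullmask(c,pts,s=8,box=None):
    pass
def fitcircle(c,x0,y0,z,r,sign=1):
    # maximise brightness contrast inside/outside top rim
    g=cv2.GaussianBlur(c["frame"].astype(np.float32).mean(2),(0,0),0.7)
    def S(P): return cv2.remap(g,P[:,0].astype(np.float32)[None],P[:,1].astype(np.float32)[None],cv2.INTER_LINEAR)[0]
    def cost(p):
        X=[p[0],p[1],z]; return -sign*(np.clip(S(circ(c,X,r-.003))-S(circ(c,X,r+.003)),-60,60).mean())
    best=min(((cost((x0+a,y0+b)),x0+a,y0+b) for a in np.arange(-.012,.0121,.002) for b in np.arange(-.012,.0121,.002)))
    m=minimize(cost,best[1:],method="Nelder-Mead",options=dict(initial_simplex=[best[1:],(best[1]+.002,best[2]),(best[1],best[2]+.002)]))
    return m.x,m.fun
E
python3 - <<'E'
from h import *
c=load("top0"); s=load("scene0")
def z(u,v,h): return ray(c,160+(u-1)/3,120+(v-1)/3,h)
for n,u,v,h in [("c1",156,170,.012),("c2",221,171,.012),("c3",213,361,.012),("c4",147,360,.012),("sp1",180,327,.062),("sp2",180,261,.062),("core",180,192,.072),
 ("rA",43,332,.04),("rB",67,204,.04),("rC",699,330,.04),("binTL",641,158,.06),("binTR",762,145,.06),("binBL",641,277,.06),("hoodL",292,199,.066),("hoodR",560,199,.066),("bodyL",292,26,.1),("bodyR",563,26,.1),("barL",287,343,.054),("barR",567,344,.054),("stopL",299,370,.02),("stopR",550,370,.02),("pG",343,265,.018),("pP",424,256,.018),("pB",504,256,.018),("levtip",608,232,.09),("jar",223,73,.06)]:
    p=z(u,v,h); q=px(s,p); print(n,p.round(4),"scene zoom px",((q-[110,90])*2.9).round(0))
for n,x,y,hh in [("rA",0,0,.04)]: pass
for n,u,v in [("rA",43,332),("rB",67,204),("rC",699,330)]:
    p=z(u,v,.04)
    print(n,fitcircle(c,p[0],p[1],.04,.028),fitcircle(s,p[0],p[1],.04,.028))
E
```

```text
c1 [0.6224 0.2694 0.012 ] scene zoom px [508. 473.]
c2 [0.6219 0.1921 0.012 ] scene zoom px [445. 428.]
c3 [0.3991 0.1953 0.012 ] scene zoom px [585. 300.]
c4 [0.3992 0.2712 0.012 ] scene zoom px [645. 336.]
sp1 [0.4341 0.2279 0.062 ] scene zoom px [596. 302.]
sp2 [0.5076 0.2305 0.062 ] scene zoom px [553. 346.]
core [0.5844 0.2318 0.072 ] scene zoom px [505. 388.]
rA [0.4279 0.3859 0.04  ] scene zoom px [732. 395.]
rB [0.5752 0.3664 0.04  ] scene zoom px [626. 481.]
rC [ 0.4397 -0.3495  0.04  ] scene zoom px [202.  83.]
binTL [ 0.6311 -0.2878  0.06  ] scene zoom px [108. 174.]
binTR [ 0.6474 -0.4242  0.06  ] scene zoom px [ 20. 128.]
binBL [ 0.4959 -0.282   0.06  ] scene zoom px [203. 116.]
hoodL [0.5788 0.1059 0.066 ] scene zoom px [407. 321.]
hoodR [ 0.5819 -0.194   0.066 ] scene zoom px [198. 185.]
bodyL [0.7707 0.1079 0.1   ] scene zoom px [264. 421.]
bodyR [ 0.7726 -0.1957  0.1   ] scene zoom px [ 48. 258.]
barL [0.4185 0.1094 0.054 ] scene zoom px [511. 243.]
barR [ 0.4215 -0.1995  0.054 ] scene zoom px [300. 119.]
stopL [0.39   0.0964 0.02  ] scene zoom px [516. 245.]
stopR [ 0.3939 -0.1871  0.02  ] scene zoom px [326. 134.]
pG [0.5108 0.0472 0.018 ] scene zoom px [409. 287.]
pP [ 0.5224 -0.0463  0.018 ] scene zoom px [337. 251.]
pB [ 0.5234 -0.1384  0.018 ] scene zoom px [277. 212.]
levtip [ 0.5412 -0.2396  0.09  ] scene zoom px [195. 131.]
jar [0.7276 0.1883 0.06  ] scene zoom px [366. 466.]
rA (array([0.42833991, 0.38600136]), np.float64(-49.10688781738281)) (array([0.42646472, 0.38673962]), np.float64(-48.63749694824219))
rB (array([0.57662735, 0.36653306]), np.float64(-53.30813217163086)) (array([0.57520781, 0.36753838]), np.float64(-50.75536346435547))
rC (array([ 0.44045406, -0.34942303]), np.float64(-48.49396896362305)) (array([ 0.43928465, -0.3503279 ]), np.float64(-29.494903564453125))
```

```bash
cat > ov.py <<'E'
from h import *
# overlay: draw circles/points onto zoomed crop
def overlay(f,out,box,fx,shapes):
    c=load(f); x0,y0,x1,y1=box
    im=cv2.resize(c["frame"][y0:y1,x0:x1,::-1],None,fx=fx,fy=fx,interpolation=cv2.INTER_CUBIC)
    for P,closed,col in shapes(c):
        P=((np.array(P)-[x0,y0]+.5)*fx-.5)
        cv2.polylines(im,[np.round(P*16).astype(np.int32)],closed,col,1,cv2.LINE_AA,4)
    cv2.imwrite("pics/"+out+".png",im)
E
cat > st.py <<'E'
from ov import *
def frame(x,y,yaw): 
    return lambda a,b,z: [x+a*np.cos(yaw)-b*np.sin(yaw), y+a*np.sin(yaw)+b*np.cos(yaw), z]
def stand(x,y,yaw):
    F=frame(x,y,yaw)
    def sh(c):
        o=[([px(c,F(a,b,.012)) for a,b in((-.1125,-.038),(.1125,-.038),(.1125,.038),(-.1125,.038))],True,(0,255,255))]
        for k in(-1,0,1):
            o.append((circ(c,F(.075*k,0,.012),.01),True,(0,255,0)))
            o.append((circ(c,F(.075*k,0,.05),.01),True,(0,255,0)))
            o.append(([px(c,F(.075*k,0,.012)),px(c,F(.075*k,0,.062))],False,(0,0,255)))
        return o
    return sh
E
python3 - <<'E'
from st import *
s=stand(.5107,.232,-.005)
overlay("top0","ovt",(205,170,240,245),8,s)
overlay("scene0","ovs",(260,185,340,260),9,s)
a=cv2.imread("pics/ovt.png");b=cv2.imread("pics/ovs.png")
E
```

```text
(no output)
```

View pics/ovt.png

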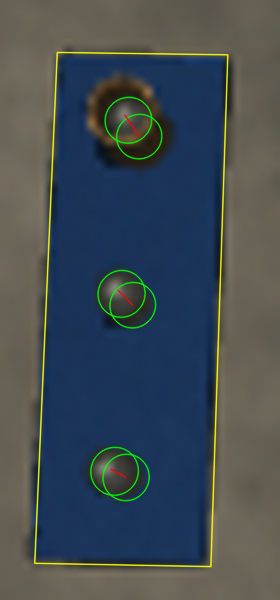

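View pics/ovs.png

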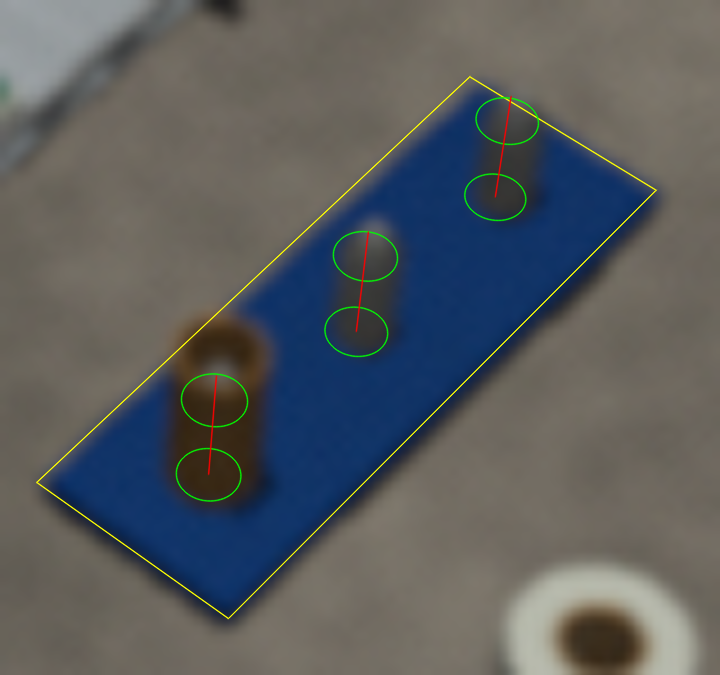

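```bash
cat >> st.py <<'E'
def softhull(c,P3,box,ss=8):
    x0,y0,x1,y1=box
    P=np.array([px(c,p) for p in P3]); h=cv2.convexHull(P.astype(np.float32))[:,0]
    m=np.zeros(((y1-y0)*ss,(x1-x0)*ss),np.uint8)
    cv2.fillPoly(m,[np.round(((h-[x0,y0]+.5)*ss-.5)*16).astype(np.int32)],255,shift=4)
    m=cv2.resize(m,(x1-x0,y1-y0),interpolation=cv2.INTER_AREA).astype(np.float32)/255
    return cv2.GaussianBlur(m,(0,0),0.6)
E
python3 - <<'E'
from st import *
def fit(f,box,p0):
    c=load(f); x0,y0,x1,y1=box
    a=c["frame"][y0:y1,x0:x1].astype(float)
    b=np.clip((a[:,:,2]-a[:,:,0]-5)/55,0,1)   # blueness
    b=np.clip(b,0,1); 
    b=cv2.morphologyEx(b.astype(np.float32),cv2.MORPH_CLOSE,np.ones((9,9)))
    def cost(p,z=0.0):
        F=frame(*p); 
        P=[F(i,j,k) for i in(-.1125,.1125) for j in(-.038,.038) for k in(0.004,.012)]
        return ((softhull(c,P,box)-b)**2).sum()
    p0=np.array(p0)
    for _ in range(3):
        m=minimize(cost,p0,method="Nelder-Mead",options=dict(initial_simplex=[p0,p0+[.003,0,0],p0+[0,.003,0],p0+[0,0,.02]],xatol=1e-5)); p0=m.x
    return m.x,m.fun
print(fit("top0",(200,165,245,250),(.51,.232,0)))
print(fit("scene0",(255,180,345,262),(.51,.232,0)))
E
```

```text
(array([ 0.51150688,  0.23347839, -0.010377  ]), np.float64(30.24361228942871))
(array([ 0.50918545,  0.23255633, -0.00849601]), np.float64(250.47752380371094))
```

Request:
jog_arm:
  series:
    - [0, 0, 0, 0, 0, -0.95, 1]
    - [0, 0, 0, 0, 0, -0.95, 1]
    - [0, 0, 0, 0, 0, 0, 1]
  force: 30

```text
time: 0.4
eef_pos: [0.1634, 0.6028, 0.2308]
tcp_rot: [-0.0, -0.0, 1.0, -0.001]
wrist_force: [0.3, 0.9, 0.7]
width: 0.0856
```

```bash
cat >> h.py <<'E'
from scipy.spatial.transform import Rotation as Ro
def go(x,y,z,yaw=None):
    s=robot.sense(); q=s["tcp_rot"]; R=Ro.from_quat([q[1],q[2],q[3],q[0]]).as_matrix()
    d=R.T@(np.array([x,y,z])-s["eef_pos"])/.03
    Rt=np.diag([-1,1,-1.]); rv=Ro.from_matrix(R.T@Rt).as_rotvec()
    print("t",round(s["time"],2),"tcp",s["eef_pos"].round(4),"w",round(s["width"],4),"F",s["wrist_force"].round(1),"shift units",d.round(2),"turn units",(np.degrees(rv)/8).round(3))
E
python3 -c "
from h import *
go(.585,.232,.2)"
```

```text
t 0.4 tcp [0.1634 0.6028 0.2308] w 0.0856 F [0.3 0.9 0.7] shift units [-14.05 -12.36   1.03] turn units [-0.008 -0.004  0.002]
```

Request:
jog_arm:
  series:
    - [-0.47, -0.41, 0, 0, 0, 0, 1]
    - [-0.94, -0.82, 0, 0, 0, 0, 1]
    - [-0.94, -0.82, 0, 0, 0, 0, 1]
    - [-0.94, -0.82, 0, 0, 0, 0, 1]
    - [-0.94, -0.82, 0, 0, 0, 0, 1]
    - [-0.94, -0.82, 0, 0, 0, 0, 1]
    - [-0.94, -0.82, 0, 0, 0, 0, 1]
    - [-0.94, -0.82, 0, 0, 0, 0, 1]
    - [-0.94, -0.82, 0, 0, 0, 0, 1]
    - [-0.94, -0.82, 0, 0, 0, 0, 1]
    - [-0.94, -0.82, 0, 0, 0, 0, 1]
    - [-0.94, -0.82, 0, 0, 0, 0, 1]

```text
time: 1.6
eef_pos: [0.4891, 0.318, 0.2313]
tcp_rot: [-0.0, 0.001, 1.0, -0.0]
wrist_force: [-1.3, 1.1, -0.4]
width: 0.0853
```

Request:
jog_arm:
  series:
    - [-0.94, -0.82, 0, 0, 0, 0, 1]
    - [-0.94, -0.82, 0, 0, 0, 0, 1]
    - [-0.94, -0.82, 0.5, 0, 0, 0, 1]
    - [-0.42, -0.47, 0.53, 0, 0, 0, 1]
    - [0, 0, 0, 0, 0, 0, 1]
    - [0, 0, 0, 0, 0, 0, 1]

```text
time: 2.2
eef_pos: [0.5838, 0.2322, 0.1993]
tcp_rot: [-0.002, 0.001, 1.0, -0.0]
wrist_force: [0.1, -0.1, 0.3]
width: 0.0855
```

```bash
python3 -c "
from h import *
go(.585,.232,.2)
snap('scene','s1');snap('top','t1')
for f,b,z in (('t1',(190,130,270,210),7),('s1',(220,130,350,260),5)):
    c=load(f)['frame'][b[1]:b[3],b[0]:b[2],::-1]
    cv2.imwrite('pics/'+f+'z.png',cv2.resize(c,None,fx=z,fy=z,interpolation=cv2.INTER_CUBIC))
"
```

```text
t 2.2 tcp [0.5838 0.2322 0.1993] w 0.0855 F [ 0.1 -0.1  0.3] shift units [-0.04 -0.01 -0.02] turn units [-0.001 -0.027 -0.01 ]
```

View pics/s1z.png

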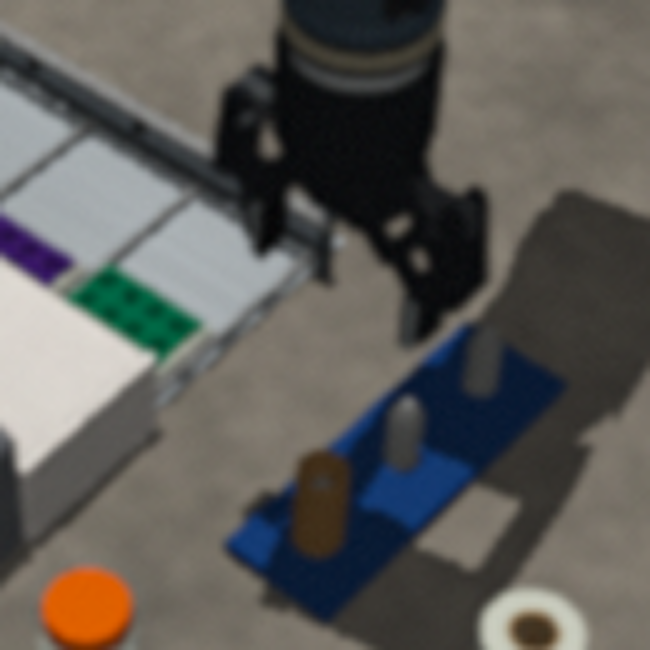

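View pics/t1z.png

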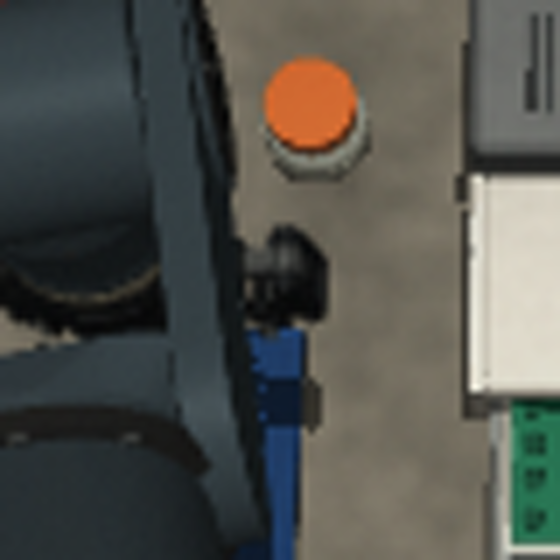

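Request:
jog_arm:
  series:
    - [-0.02, 0, 0.9, 0, 0, 0, 1]
    - [-0.02, 0, 0.9, 0, 0, 0, 1]
    - [0, 0, 0.9, 0, 0, 0, 1]
    - [0, 0, 0.9, 0, 0, 0, 1]
    - [0, 0, 0.9, 0, 0, 0, 1]
    - [0, 0, 0.86, 0, 0, 0, 1]
    - [0, 0, 0, 0, 0, 0, 1]
    - [0, 0, 0, 0, 0, 0, 0.2]
    - [0, 0, 0, 0, 0, 0, 0.2]
    - [0, 0, 0, 0, 0, 0, 0.2]
    - [0, 0, 0, 0, 0, 0, 0.2]
    - [0, 0, 0, 0, 0, 0, 0.2]
  force: 25

```text
time: 3.5
eef_pos: [0.5874, 0.2329, 0.0412]
tcp_rot: [0.001, -0.0, 1.0, 0.0]
wrist_force: [-0.1, -0.8, 5.6]
width: 0.0295
```

Request:
jog_arm:
  series:
    - [0, 0, 0, 0, 0, 0, 0.0]
    - [0, 0, 0, 0, 0, 0, 0.0]
    - [0, 0, 0, 0, 0, 0, 0.0]
    - [0, 0, -0.3, 0, 0, 0, 0.0]

```text
time: 3.9
eef_pos: [0.5858, 0.2324, 0.0485]
tcp_rot: [-0.001, -0.0, 1.0, -0.0]
wrist_force: [0.4, 0.9, -0.5]
width: 0.0289
```

Request:
jog_arm:
  series:
    - [0, 0, -0.4, 0, 0, 0, 0.0]
    - [0, 0, -0.5, 0, 0, 0, 0.0]
    - [0, 0, -0.5, 0, 0, 0, 0.0]
    - [0, 0, -0.6, 0, 0, 0, 0.0]
    - [0, 0, -0.8, 0, 0, 0, 0.0]
    - [0, 0, -0.8, 0, 0, 0, 0.0]
    - [0, 0, -0.8, 0, 0, 0, 0.0]
    - [0, 0, -0.6, 0, 0, 0, 0.0]
    - [0, 0, -0.4, 0, 0, 0, 0.0]
    - [0, 0, 0, 0, 0, 0, 0.0]

```text
time: 4.9
eef_pos: [0.5876, 0.2329, 0.2134]
tcp_rot: [0.002, -0.0, 1.0, 0.0]
wrist_force: [-0.4, -0.0, -0.5]
width: 0.0293
```

```bash
cat >> h.py <<'E'
def look(name,f,box,z):
    c=snap(name,f); x0,y0,x1,y1=box
    cv2.imwrite('pics/'+f+'z.png',cv2.resize(c['frame'][y0:y1,x0:x1,::-1],None,fx=z,fy=z,interpolation=cv2.INTER_CUBIC)); return c
E
python3 -c "
from h import *
go(.568,-.353,.21)
look('scene','s2',(110,100,380,290),2.9)"
```

```text
t 4.9 tcp [0.5876 0.2329 0.2134] w 0.0293 F [-0.4 -0.  -0.5] shift units [  0.67 -19.53   0.09] turn units [0.007 0.035 0.004]
```

View pics/s2z.png

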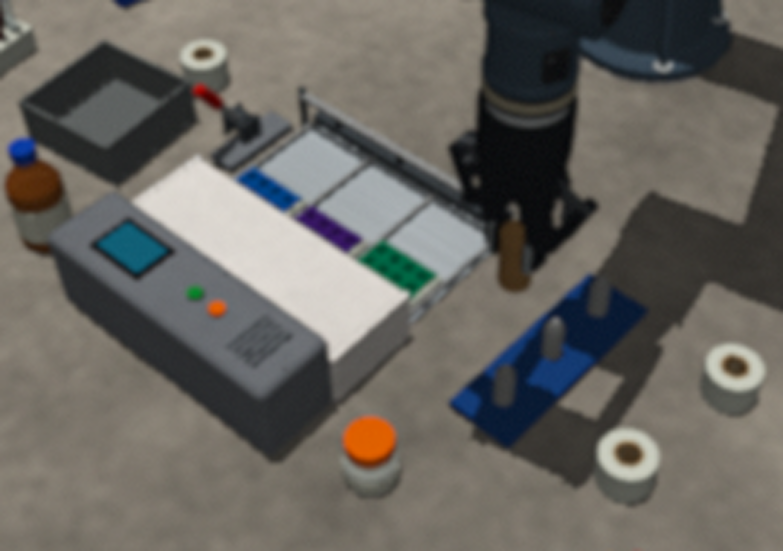

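Request:
jog_arm:
  series:
    - [0, -0.3, 0, 0, 0, 0, 0]
    - [0, -0.6, 0, 0, 0, 0, 0]
    - [0, -0.9, 0, 0, 0, 0, 0]
    - [0, -0.9, 0, 0, 0, 0, 0]
    - [0.1, -0.9, 0, 0, 0, 0, 0]
    - [0.1, -0.9, 0, 0, 0, 0, 0]
    - [0.1, -0.9, 0, 0, 0, 0, 0]
    - [0.1, -0.9, 0, 0, 0, 0, 0]
    - [0.1, -0.9, 0, 0, 0, 0, 0]
    - [0, -0.9, 0, 0, 0, 0, 0]
    - [0, -0.9, 0, 0, 0, 0, 0]
    - [0, -0.9, 0, 0, 0, 0, 0]

```text
time: 6.15
eef_pos: [0.5702, -0.0668, 0.2096]
tcp_rot: [-0.001, 0.0, 1.0, 0.0]
wrist_force: [0.6, 0.5, 0.7]
width: 0.0291
```

Request:
jog_arm:
  series:
    - [0, -0.9, 0, 0, 0, 0, 0]
    - [0, -0.9, 0, 0, 0, 0, 0]
    - [0, -0.9, 0, 0, 0, 0, 0]
    - [0, -0.9, 0, 0, 0, 0, 0]
    - [0, -0.9, 0, 0, 0, 0, 0]
    - [0, -0.9, 0, 0, 0, 0, 0]
    - [0, -0.9, 0, 0, 0, 0, 0]
    - [0, -0.9, 0, 0, 0, 0, 0]
    - [0, -0.9, 0, 0, 0, 0, 0]
    - [0, -0.9, 0, 0, 0, 0, 0]
    - [0, -0.6, 0, 0, 0, 0, 0]
    - [0, 0, 0, 0, 0, 0, 0]

```text
time: 7.35
eef_pos: [0.5704, -0.3555, 0.2096]
tcp_rot: [-0.0, 0.002, 1.0, -0.0]
wrist_force: [-0.2, 0.2, -0.1]
width: 0.0294
```

```bash
python3 -c "
from h import *
go(.571,-.353,.065)
look('scene','s3',(90,60,280,220),4)
look('top','t3',(330,120,440,220),6)"
```

```text
t 7.35 tcp [ 0.5704 -0.3555  0.2096] w 0.0294 F [-0.2  0.2 -0.1] shift units [-0.02  0.09  4.82] turn units [-0.001 -0.006 -0.023]
```

View pics/s3z.png

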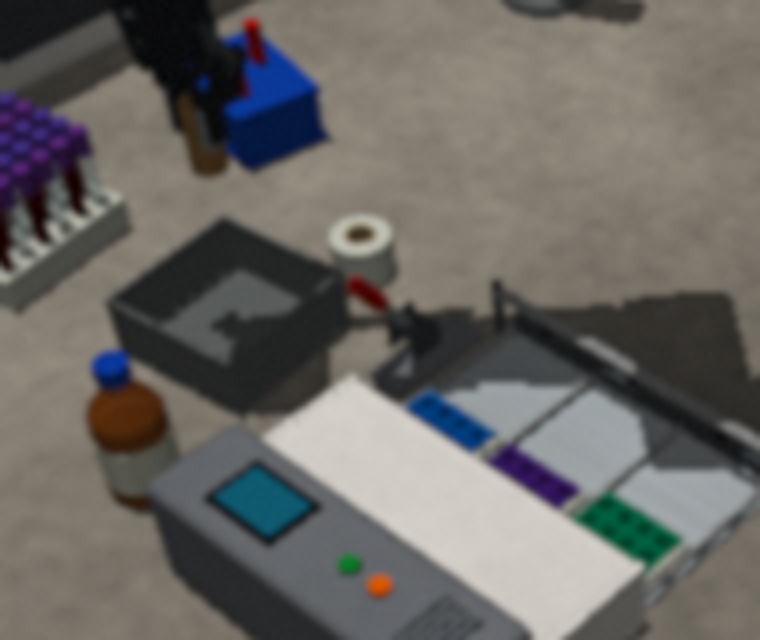

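View pics/t3z.png

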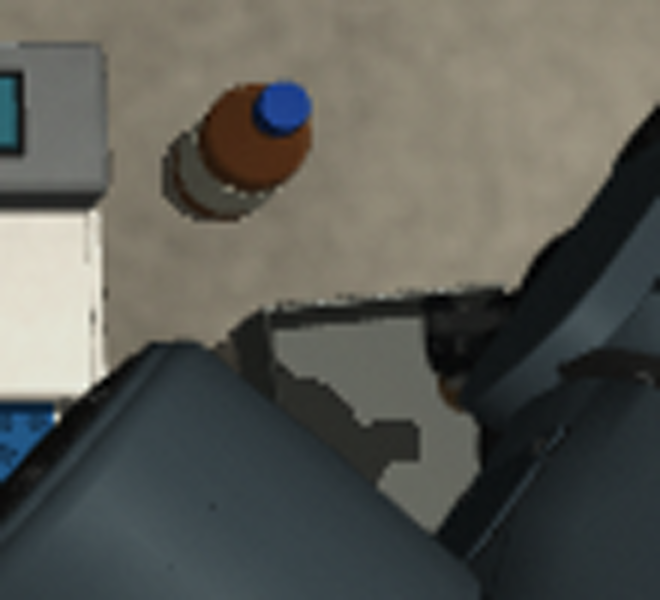

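Request:
jog_arm:
  series:
    - [0, 0, 0.8, 0, 0, 0, 0]
    - [0, 0, 0.8, 0, 0, 0, 0]
    - [0, 0, 0.8, 0, 0, 0, 0]
    - [0, 0, 0.8, 0, 0, 0, 0]
    - [0, 0, 0.8, 0, 0, 0, 0]
    - [0, 0, 0.6, 0, 0, 0, 0]
    - [0, 0, 0, 0, 0, 0, 0]
    - [0, 0, 0, 0, 0, 0, 0.6]
    - [0, 0, 0, 0, 0, 0, 0.6]
    - [0, 0, 0, 0, 0, 0, 0.6]

```text
time: 8.45
eef_pos: [0.5726, -0.3527, 0.0743]
tcp_rot: [0.001, -0.0, 1.0, -0.001]
wrist_force: [0.7, -0.8, -0.2]
width: 0.0513
```

Request:
jog_arm:
  series:
    - [0, 0, -0.5, 0, 0, 0, 0.6]
    - [0, 0, -0.8, 0, 0, 0, 0.6]
    - [0, 0, -0.8, 0, 0, 0, 0.6]
    - [0, 0, -0.8, 0, 0, 0, 1]
    - [0, 0, -0.8, 0, 0, 0, 1]
    - [0.5, 0, -0.5, 0, 0, 0, 1]
    - [0.8, 0, 0, 0, 0, 0, 1]
    - [0.8, 0, 0, 0, 0, 0, 1]
    - [0.8, 0, 0, 0, 0, 0, 1]
    - [0.8, 0, 0, 0, 0, 0, 1]
    - [0.6, 0.2, 0, 0, 0, 0, 1]
    - [0, 0, 0, 0, 0, 0, 1]

```text
time: 9.65
eef_pos: [0.4407, -0.3457, 0.2002]
tcp_rot: [-0.0, 0.001, 1.0, 0.0]
wrist_force: [0.7, -0.1, 0.4]
width: 0.0855
```

```bash
python3 -c "
from h import *
go(.44,-.35,.2)
c=look('scene','s4',(90,60,390,290),2.6)
for p in ((.4399,-.3499),): print(fitcircle(c,*p,.04,.028))
print(fitcircle(c,.4265,.3867,.04,.028),fitcircle(c,.5752,.3675,.04,.028))"
```

```text
t 9.65 tcp [ 0.4407 -0.3457  0.2002] w 0.0855 F [ 0.7 -0.1  0.4] shift units [ 0.02 -0.14  0.01] turn units [ 0.002 -0.004 -0.008]
(array([ 0.44008907, -0.35653385]), np.float64(0.029664484784007072))
(array([0.42641396, 0.38680599]), np.float64(-49.61173629760742)) (array([0.57530966, 0.36771377]), np.float64(-51.52940368652344))
```

View pics/s4z.png

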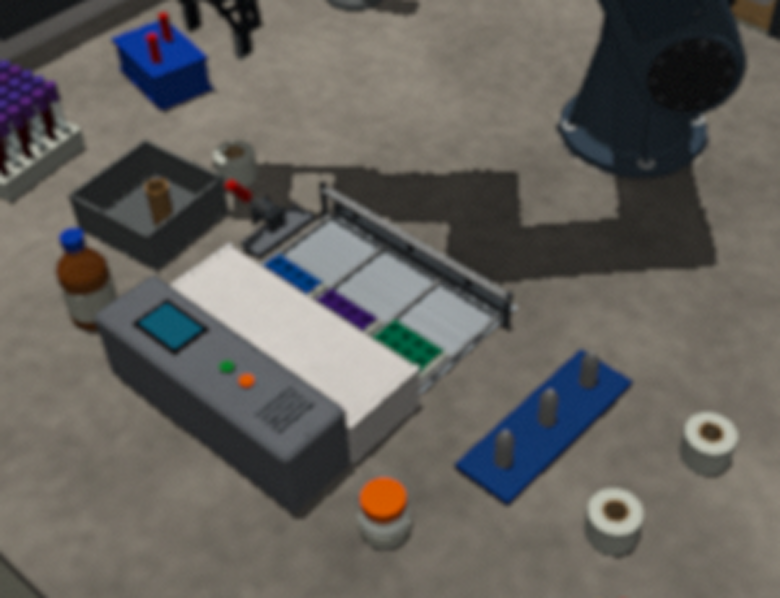

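Request:
jog_arm:
  series:
    - [0, -0.14, 0.9, 0, 0, 0, 1]
    - [0, 0, 0.9, 0, 0, 0, 1]
    - [0, 0, 0.9, 0, 0, 0, 1]
    - [0, 0, 0.9, 0, 0, 0, 1]
    - [0, 0, 0.9, 0, 0, 0, 1]
    - [0, 0, 0.9, 0, 0, 0, 1]
    - [0, 0, 0.7, 0, 0, 0, 1]
    - [0, 0, 0.35, 0, 0, 0, 1]
    - [0, 0, 0, 0, 0, 0, 1]
    - [0, 0, 0, 0, 0, 0, 0.5]
    - [0, 0, 0, 0, 0, 0, 0.4]
    - [0, 0, 0, 0, 0, 0, 0.4]
  force: 40

```text
time: 10.9
eef_pos: [0.4436, -0.3515, 0.0067]
tcp_rot: [0.001, -0.0, 1.0, -0.001]
wrist_force: [0.6, -0.6, 3.3]
width: 0.0541
```

Request:
jog_arm:
  series:
    - [0, 0, 0, 0, 0, 0, 0.3]
    - [0, 0, 0, 0, 0, 0, 0.3]
    - [0, 0, 0, 0, 0, 0, 0.3]

```text
time: 11.2
eef_pos: [0.4436, -0.3515, 0.0067]
tcp_rot: [0.001, -0.0, 1.0, -0.001]
wrist_force: [0.6, 0.5, 5.7]
width: 0.0539
```

Request:
jog_arm:
  series:
    - [0, 0, -0.2, 0, 0, 0, 0.3]
    - [0, 0, -0.5, 0, 0, 0, 0.3]
    - [0, 0, -0.8, 0, 0, 0, 0.3]
    - [0, 0, -0.9, 0, 0, 0, 0.3]
    - [0, 0, -0.9, 0, 0, 0, 0.3]
    - [0, 0, -0.9, 0, 0, 0, 0.3]
    - [0, 0, -0.9, 0, 0, 0, 0.3]
    - [0, 0, -0.8, 0, 0, 0, 0.3]
    - [0, 0, -0.4, 0, 0, 0, 0.3]
    - [0, 0, 0, 0, 0, 0, 0.3]

```text
time: 12.2
eef_pos: [0.4433, -0.3514, 0.1964]
tcp_rot: [0.001, -0.0, 1.0, -0.002]
wrist_force: [0.2, -0.2, -1.0]
width: 0.0542
```

```bash
python3 -c "
from h import *
c=look('scene','s5',(60,60,390,290),2.4)
for i in range(4):
    go(.5852,.232,.2); robot.read_camera('top')
"
```

```text
t 12.25 tcp [ 0.4427 -0.3507  0.1948] w 0.054 F [-0.3 -0.3 -1.3] shift units [-4.76 19.42 -0.19] turn units [-0.007  0.006  0.003]
t 12.3 tcp [ 0.4422 -0.3501  0.1937] w 0.0541 F [ 0.4  1.  -1.4] shift units [-4.78 19.4  -0.2 ] turn units [ 0.006 -0.005  0.003]
t 12.35 tcp [ 0.442  -0.3499  0.193 ] w 0.0544 F [ 0.8  0.6 -1.5] shift units [-4.78 19.39 -0.2 ] turn units [ 0.014 -0.012  0.003]
t 12.4 tcp [ 0.4419 -0.3498  0.1927] w 0.0542 F [-0.6  0.3 -1.3] shift units [-4.78 19.39 -0.21] turn units [ 0.017 -0.015  0.003]
```

View pics/s5z.png

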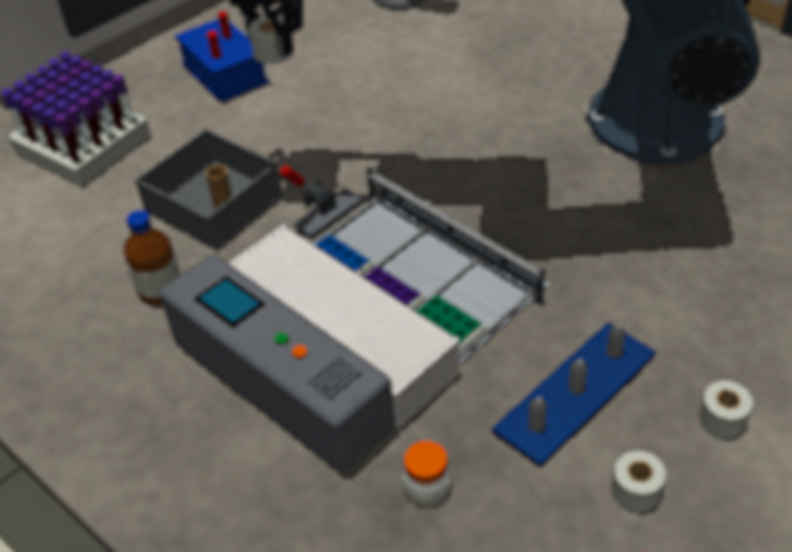

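Request:
jog_arm:
  series:
    - [0, 0.4, 0, 0, 0, 0, 0.3]
    - [-0.2, 0.9, 0, 0, 0, 0, 0.3]
    - [-0.2, 0.9, 0, 0, 0, 0, 0.3]
    - [-0.2, 0.9, 0, 0, 0, 0, 0.3]
    - [-0.2, 0.9, 0, 0, 0, 0, 0.3]
    - [-0.2, 0.9, 0, 0, 0, 0, 0.3]
    - [-0.2, 0.9, 0, 0, 0, 0, 0.3]
    - [-0.2, 0.9, 0, 0, 0, 0, 0.3]
    - [-0.2, 0.9, 0, 0, 0, 0, 0.3]
    - [-0.2, 0.9, 0, 0, 0, 0, 0.3]
    - [-0.2, 0.9, 0, 0, 0, 0, 0.3]
    - [-0.2, 0.9, 0, 0, 0, 0, 0.3]

```text
time: 13.65
eef_pos: [0.5077, -0.0396, 0.1935]
tcp_rot: [-0.001, -0.0, 1.0, 0.0]
wrist_force: [0.6, 0.9, -1.3]
width: 0.0539
```

Request:
jog_arm:
  series:
    - [-0.2, 0.9, 0, 0, 0, 0, 0.3]
    - [-0.2, 0.9, 0, 0, 0, 0, 0.3]
    - [-0.25, 0.9, 0, 0, 0, 0, 0.3]
    - [-0.25, 0.9, 0, 0, 0, 0, 0.3]
    - [-0.25, 0.9, 0, 0, 0, 0, 0.3]
    - [-0.25, 0.9, 0, 0, 0, 0, 0.3]
    - [-0.25, 0.9, 0, 0, 0, 0, 0.3]
    - [-0.3, 0.9, 0, 0, 0, 0, 0.3]
    - [-0.3, 0.9, 0, 0, 0, 0, 0.3]
    - [-0.3, 0.7, 0, 0, 0, 0, 0.3]
    - [-0.2, 0.3, 0, 0, 0, 0, 0.3]
    - [0, 0, 0, 0, 0, 0, 0.3]

```text
time: 14.85
eef_pos: [0.5907, 0.2326, 0.1933]
tcp_rot: [-0.0, -0.001, 1.0, -0.0]
wrist_force: [0.4, 0.1, -2.0]
width: 0.0541
```

Request:
jog_arm:
  series:
    - [0, 0, 0.8, 0, 0, 0, 0.3]
    - [0, 0, 0.9, 0, 0, 0, 0.3]
    - [0, 0, 0.8, 0, 0, 0, 0.3]
    - [0, 0, 0.3, 0, 0, 0, 0.3]
    - [0, 0, 0, 0, 0, 0, 0.3]
    - [0, 0, 0, 0, 0, 0, 0.3]
    - [0, 0, 0, 0, 0, 0, 0.3]
    - [0, 0, 0, 0, 0, 0, 0.3]

```text
time: 15.65
eef_pos: [0.5918, 0.2315, 0.1115]
tcp_rot: [0.001, -0.0, 1.0, 0.0]
wrist_force: [0.4, -0.4, -1.6]
width: 0.0545
```

```bash
python3 -c "
from h import *
c=look('scene','s6',(240,140,370,270),5)
look('top','t6',(190,130,270,210),7)
go(.587,.2324,.1)
"
```

```text
t 15.75 tcp [0.5914 0.2315 0.1111] w 0.054 F [-0.2 -0.  -0.6] shift units [0.15 0.03 0.37] turn units [0.002 0.012 0.004]
```

View pics/s6z.png

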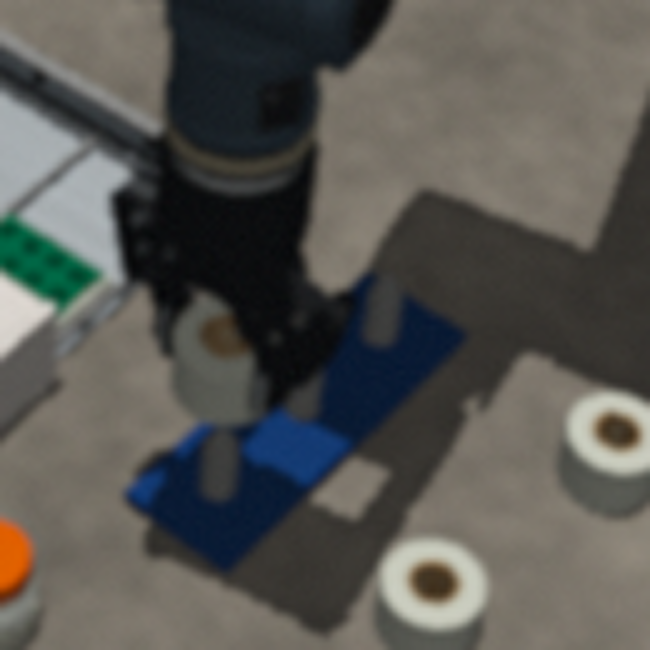

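```bash
cat > held.py <<'E'
from st import *
import sys
def held(f,x,y,zb,box,fx,out):
    F=frame(.510,.233,-.0095)
    def sh(c):
        o=[(circ(c,[x,y,zb],.028),True,(0,255,255)),(circ(c,[x,y,zb+.04],.028),True,(0,255,255)),(circ(c,[x,y,zb+.04],.012),True,(0,255,255))]
        for k in(-1,0,1):
            o.append((circ(c,F(.075*k,0,.012),.01),True,(0,255,0)))
            o.append((circ(c,F(.075*k,0,.05),.01),True,(0,255,0)))
        return o
    overlay(f,out,box,fx,sh)
E
python3 -c "
from held import *
held('s6',.5894,.2315,.106,(265,180,320,250),9,'ov6')
held('t6',.5894,.2315,.106,(200,130,250,210),7,'ov6t')
"
```

```text
(no output)
```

View pics/ov6.png

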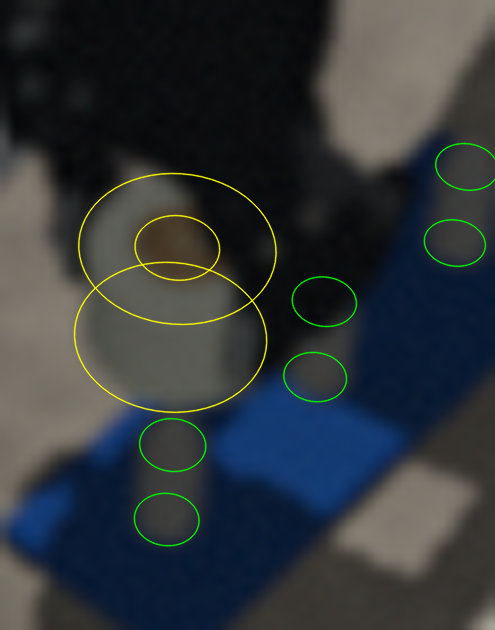

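View pics/ov6t.png

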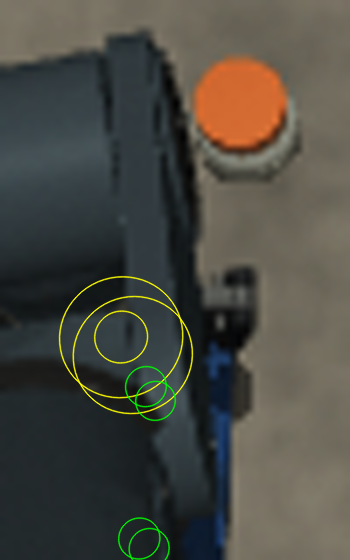

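Request:
jog_arm:
  series:
    - [0.15, 0.03, 0.5, 0, 0, 0, 0.3]
    - [0, 0, 0.5, 0, 0, 0, 0.3]
    - [0, 0, 0.3, 0, 0, 0, 0.3]
    - [0, 0, 0.2, 0, 0, 0, 0.3]
    - [0, 0, 0.2, 0, 0, 0, 0.3]
    - [0, 0, 0.2, 0, 0, 0, 0.3]
    - [0, 0, 0, 0, 0, 0, 0.3]
    - [0, 0, 0, 0, 0, 0, 0.3]

```text
time: 16.55
eef_pos: [0.5869, 0.2321, 0.0531]
tcp_rot: [0.0, -0.0, 1.0, -0.0]
wrist_force: [0.5, -1.2, -1.7]
width: 0.0544
```

```bash
python3 -c "
from h import *
c=look('scene','s7',(240,140,370,270),5)
go(.587,.2324,.017)
"
```

```text
t 16.6 tcp [0.587  0.2321 0.0533] w 0.054 F [ 1.3 -1.1 -2.3] shift units [-0.    0.01  1.21] turn units [-0.001  0.007  0.004]
```

View pics/s7z.png

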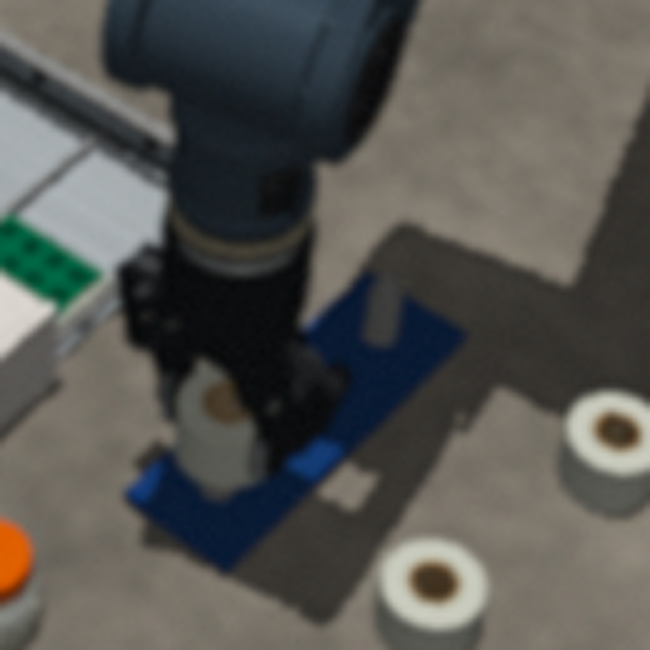

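Request:
jog_arm:
  series:
    - [0, 0, 0.2, 0, 0, 0, 0.3]
    - [0, 0, 0.2, 0, 0, 0, 0.3]
    - [0, 0, 0.2, 0, 0, 0, 0.3]
    - [0, 0, 0.2, 0, 0, 0, 0.3]
    - [0, 0, 0.15, 0, 0, 0, 0.3]
    - [0, 0, 0.1, 0, 0, 0, 0.3]
    - [0, 0, 0, 0, 0, 0, 0.3]
    - [0, 0, 0, 0, 0, 0, 0.3]

```text
time: 17.4
eef_pos: [0.5869, 0.2321, 0.0212]
tcp_rot: [0.0, -0.0, 1.0, -0.0]
wrist_force: [4.8, -2.0, -4.1]
width: 0.0543
```

Request:
jog_arm:
  series:
    - [0, 0, 0.07, 0, 0, 0, 0.3]
    - [0, 0, 0, 0, 0, 0, 0.3]
    - [0, 0, 0, 0, 0, 0, 0.3]

```text
time: 17.7
eef_pos: [0.587, 0.2322, 0.0197]
tcp_rot: [0.001, -0.0, 1.0, -0.0]
wrist_force: [4.2, -2.6, -1.8]
width: 0.0541
```

Request:
jog_arm:
  series:
    - [0, 0, 0.1, 0, 0, 0, 0.3]
    - [0, 0, 0, 0, 0, 0, 0.3]
    - [0, 0, 0, 0, 0, 0, 0.3]

```text
time: 18.0
eef_pos: [0.5871, 0.2323, 0.0187]
tcp_rot: [0.001, -0.0, 1.0, -0.0]
wrist_force: [1.1, -3.5, 9.7]
width: 0.0542
```

Request:
jog_arm:
  series:
    - [0, 0, 0.06, 0, 0, 0, 0.3]
    - [0, 0, 0, 0, 0, 0, 0.3]
    - [0, 0, 0, 0, 0, 0, 0.3]

```text
time: 18.3
eef_pos: [0.5871, 0.2323, 0.0187]
tcp_rot: [0.001, -0.001, 1.0, -0.0]
wrist_force: [-0.2, -5.3, 19.7]
width: 0.0543
```

Request:
jog_arm:
  series:
    - [0, 0, -0.05, 0, 0, 0, 0.6]
    - [0, 0, 0, 0, 0, 0, 1]
    - [0, 0, 0, 0, 0, 0, 1]
    - [0, 0, 0, 0, 0, 0, 1]
    - [0, 0, -0.5, 0, 0, 0, 1]
    - [0, 0, -0.8, 0, 0, 0, 1]
    - [0, 0, -0.9, 0, 0, 0, 1]
    - [0, 0, -0.9, 0, 0, 0, 1]
    - [0, 0, -0.9, 0, 0, 0, 1]
    - [0, 0, -0.9, 0, 0, 0, 1]
    - [0, 0, -0.6, 0, 0, 0, 1]
    - [0, 0, 0, 0, 0, 0, 1]

```text
time: 19.5
eef_pos: [0.5881, 0.233, 0.185]
tcp_rot: [0.003, -0.0, 1.0, 0.001]
wrist_force: [-0.1, 0.6, 0.2]
width: 0.0855
```

```bash
python3 -c "
from h import *
c=look('scene','s8',(200,130,390,290),4)
for p in ((.4265,.3867,.04),(.5752,.3675,.04),(.584,.232,.052)): print(fitcircle(c,*p,.028))
go(.576,.367,.2)
"
```

```text
(array([0.4397225, 0.3835411]), np.float64(-7.483244895935059))
(array([0.57526113, 0.36659895]), np.float64(-56.25844955444336))
(array([0.58444483, 0.23660466]), np.float64(-8.316433906555176))
t 19.55 tcp [0.587  0.2327 0.183 ] w 0.0853 F [-0.3 -0.2  0.4] shift units [ 0.36  4.48 -0.56] turn units [0.006 0.022 0.005]
```

View pics/s8z.png

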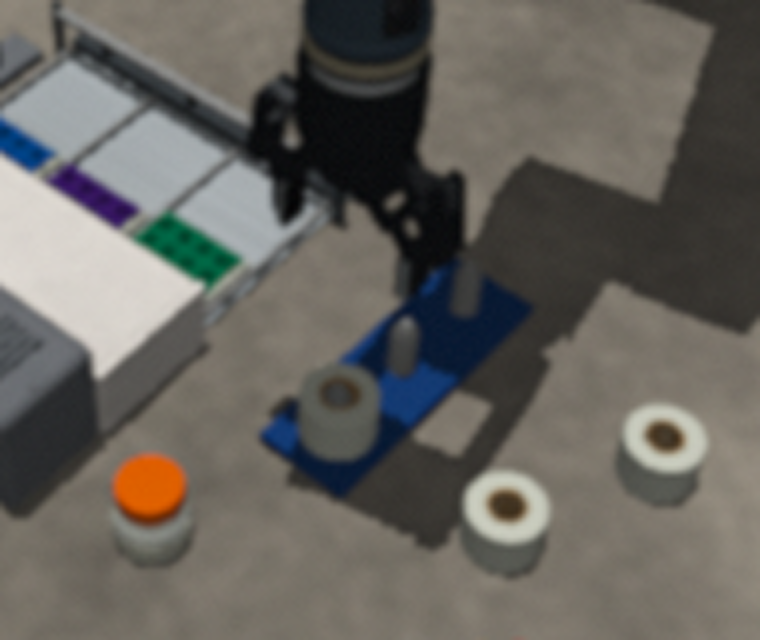

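```bash
python3 -c "
from h import *
c=load('s8'); p=ray(c,200+664/4,130+437/4,.04); print(p, fitcircle(c,p[0],p[1],.04,.028))
t=snap('top','t8')
print(fitcircle(t,p[0],p[1],.04,.028),fitcircle(t,.5758,.3668,.04,.028))
c=look('scene','s9',(200,130,390,290),4)
print(fitcircle(c,p[0],p[1],.04,.028),fitcircle(c,.5758,.3668,.04,.028))
go(.576,.367,.2)
"
```

```text
[0.45980722 0.41687028 0.04      ] (array([0.45957465, 0.41576389]), np.float64(-48.860897064208984))
(array([0.46112568, 0.41662823]), np.float64(-18.73211097717285)) (array([0.59564148, 0.33969152]), np.float64(-18.665470123291016))
(array([0.45959698, 0.41577761]), np.float64(-48.87528610229492)) (array([0.57503966, 0.3665568 ]), np.float64(-56.29369354248047))
t 19.65 tcp [0.5855 0.2322 0.1805] w 0.0856 F [ 0.4 -0.7  0.3] shift units [ 0.31  4.49 -0.65] turn units [-0.002 -0.014  0.004]
```

Request:
jog_arm:
  series:
    - [0.1, 0.5, 0, 0, 0, 0, 1]
    - [0.2, 0.9, 0, 0, 0, 0, 1]
    - [0, 0.9, 0, 0, 0, 0, 1]
    - [0, 0.9, 0, 0, 0, 0, 1]
    - [0, 0.9, 0.1, 0, 0, 0, 1]
    - [0, 0.4, 0.4, 0, 0, 0, 1]
    - [0, 0, 0.8, 0, 0, 0, 1]
    - [0, 0, 0.8, 0, 0, 0, 1]
    - [0, 0, 0.8, 0, 0, 0, 1]
    - [0, 0, 0, 0, 0, 0, 1]
    - [0, 0, 0, 0, 0, 0, 1]
    - [0, 0, 0, 0, 0, 0, 1]

```text
time: 20.85
eef_pos: [0.5781, 0.3676, 0.095]
tcp_rot: [0.001, -0.0, 1.0, 0.0]
wrist_force: [-0.2, -0.9, -0.4]
width: 0.0852
```

```bash
python3 -c "
from h import *
c=look('scene','s10',(240,150,390,290),4)
print(fitcircle(c,.4597,.4158,.04,.028))
go(.576,.367,.005)
"
```

```text
(array([0.45934216, 0.41620567]), np.float64(-24.76814842224121))
t 20.9 tcp [0.5783 0.3676 0.0955] w 0.0855 F [-0.2  1.2  0.6] shift units [ 0.08 -0.02  3.02] turn units [0.006 0.016 0.003]
```

View pics/s10z.png

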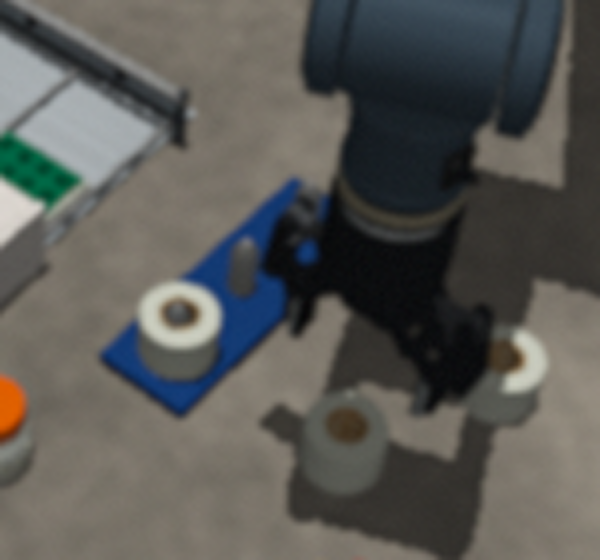

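Roll sits on spindle 3 (zoom 180,315); the gripper is above roll B (345,425). Descend and grip.

Request:
jog_arm:
  series:
    - [0.08, -0.02, 0.7, 0, 0, 0, 1]
    - [0, 0, 0.8, 0, 0, 0, 1]
    - [0, 0, 0.8, 0, 0, 0, 1]
    - [0, 0, 0.5, 0, 0, 0, 1]
    - [0, 0, 0.2, 0, 0, 0, 1]
    - [0, 0, 0, 0, 0, 0, 1]
    - [0, 0, 0, 0, 0, 0, 1]
    - [0, 0, 0, 0, 0, 0, 0.5]
    - [0, 0, 0, 0, 0, 0, 0.3]
    - [0, 0, 0, 0, 0, 0, 0.3]
    - [0, 0, 0, 0, 0, 0, 0.3]
    - [0, 0, 0, 0, 0, 0, 0.3]

```text
time: 22.1
eef_pos: [0.5758, 0.3672, 0.0056]
tcp_rot: [0.001, -0.0, 1.0, 0.0]
wrist_force: [-0.6, -0.1, 6.2]
width: 0.0545
```

```bash
python3 -c "
from h import *
robot.read_camera('top');go(.576,.367,.005)
"
```

```text
t 22.15 tcp [0.5758 0.3672 0.0056] w 0.0544 F [-0.2  0.1  5.7] shift units [-0.01 -0.01  0.02] turn units [0.007 0.016 0.004]
```

Request:
jog_arm:
  series:
    - [0, 0, -0.2, 0, 0, 0, 0.3]
    - [0, 0, -0.5, 0, 0, 0, 0.3]
    - [0, 0, -0.8, 0, 0, 0, 0.3]
    - [0, 0, -0.8, 0, 0, 0, 0.3]
    - [0, 0, -0.8, 0, 0, 0, 0.3]
    - [0, 0, -0.6, 0, 0, 0, 0.3]
    - [0, 0, -0.3, 0, 0, 0, 0.3]
    - [0, 0, 0, 0, 0, 0, 0.3]

```text
time: 22.95
eef_pos: [0.5757, 0.3671, 0.1262]
tcp_rot: [0.001, -0.0, 1.0, 0.001]
wrist_force: [0.7, -0.7, -0.9]
width: 0.0545
```

```bash
python3 -c "
from h import *
robot.read_camera('top');go(.511,.233,.12)
"
```

```text
t 23.0 tcp [0.5749 0.3667 0.1247] w 0.0547 F [-0.4 -0.4 -1.3] shift units [ 2.13 -4.46  0.15] turn units [0.002 0.005 0.004]
```

Request:
jog_arm:
  series:
    - [0.1, -0.4, 0, 0, 0, 0, 0.3]
    - [0.4, -0.8, 0, 0, 0, 0, 0.3]
    - [0.4, -0.9, 0, 0, 0, 0, 0.3]
    - [0.5, -0.9, 0, 0, 0, 0, 0.3]
    - [0.5, -0.9, 0, 0, 0, 0, 0.3]
    - [0.2, -0.5, 0, 0, 0, 0, 0.3]
    - [0, -0.08, 0, 0, 0, 0, 0.3]
    - [0, 0, 0, 0, 0, 0, 0.3]
    - [0, 0, 0, 0, 0, 0, 0.3]
    - [0, 0, 0, 0, 0, 0, 0.3]
    - [0, 0, 0, 0, 0, 0, 0.3]

```text
time: 24.1
eef_pos: [0.5123, 0.233, 0.1241]
tcp_rot: [0.0, -0.001, 1.0, 0.0]
wrist_force: [0.4, -0.2, -1.1]
width: 0.0548
```

```bash
python3 -c "
from held import *
c=snap('scene','s11')
s=robot.sense()['eef_pos']
held('s11',s[0],s[1],s[2]-.0056,(255,160,345,250),7,'ov11')
go(.511,.2325,.06)
print(fitcircle(c,.4597,.4158,.04,.028))
"
```

```text
t 24.15 tcp [0.5122 0.2329 0.1241] w 0.0547 F [ 0.5 -0.5 -1.7] shift units [ 0.04 -0.01  2.14] turn units [0.001 0.002 0.01 ]
(array([0.45942136, 0.41586639]), np.float64(-48.45420837402344))
```

View pics/ov11.png

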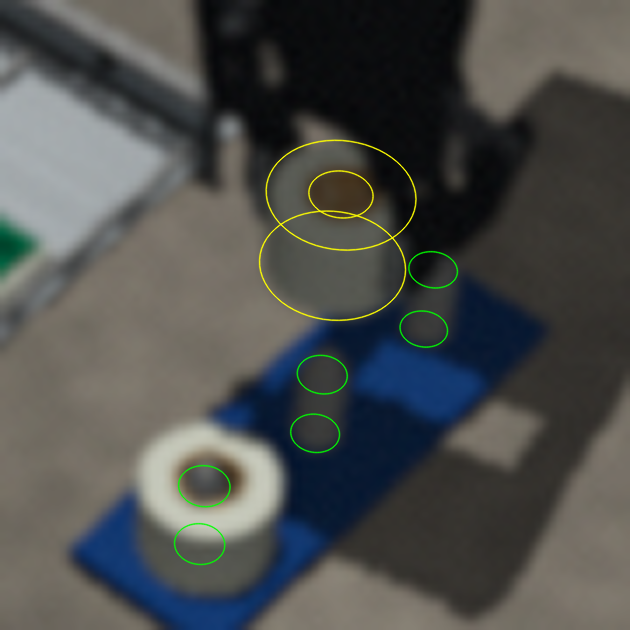

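Request:
jog_arm:
  series:
    - [0.04, -0.01, 0.5, 0, 0, 0, 0.3]
    - [0, 0, 0.6, 0, 0, 0, 0.3]
    - [0, 0, 0.4, 0, 0, 0, 0.3]
    - [0, 0, 0.3, 0, 0, 0, 0.3]
    - [0, 0, 0.2, 0, 0, 0, 0.3]
    - [0, 0, 0.2, 0, 0, 0, 0.3]
    - [0, 0, 0.2, 0, 0, 0, 0.3]
    - [0, 0, 0, 0, 0, 0, 0.3]
    - [0, 0, 0, 0, 0, 0, 0.3]
    - [0, 0, 0, 0, 0, 0, 0.3]

```text
time: 25.15
eef_pos: [0.5111, 0.232, 0.0526]
tcp_rot: [0.0, -0.0, 1.0, 0.0]
wrist_force: [1.1, 0.2, -2.3]
width: 0.0544
```

Request:
jog_arm:
  series:
    - [0, 0, 0.2, 0, 0, 0, 0.3]
    - [0, 0, 0.2, 0, 0, 0, 0.3]
    - [0, 0, 0.2, 0, 0, 0, 0.3]
    - [0, 0, 0.2, 0, 0, 0, 0.3]
    - [0, 0, 0, 0, 0, 0, 0.3]
    - [0, 0, 0, 0, 0, 0, 0.3]
    - [0, 0, 0, 0, 0, 0, 0.3]

```text
time: 25.85
eef_pos: [0.511, 0.232, 0.0283]
tcp_rot: [0.0, -0.0, 1.0, 0.0]
wrist_force: [0.1, 0.4, -0.7]
width: 0.0545
```

Request:
jog_arm:
  series:
    - [0, 0, 0.15, 0, 0, 0, 0.3]
    - [0, 0, 0.12, 0, 0, 0, 0.3]
    - [0, 0, 0.08, 0, 0, 0, 0.3]
    - [0, 0, 0.05, 0, 0, 0, 0.3]
    - [0, 0, 0, 0, 0, 0, 0.3]
    - [0, 0, 0, 0, 0, 0, 0.3]

```text
time: 26.45
eef_pos: [0.5106, 0.2319, 0.0176]
tcp_rot: [0.0, -0.0, 1.0, -0.0]
wrist_force: [-3.1, -1.8, 9.8]
width: 0.0543
```

Request:
jog_arm:
  series:
    - [0, 0, 0, 0, 0, 0, 0.6]
    - [0, 0, 0, 0, 0, 0, 1]
    - [0, 0, 0, 0, 0, 0, 1]
    - [0, 0, 0, 0, 0, 0, 1]
    - [0, 0, -0.5, 0, 0, 0, 1]
    - [0, 0, -0.8, 0, 0, 0, 1]
    - [0, 0, -0.9, 0, 0, 0, 1]
    - [0, 0, -0.9, 0, 0, 0, 1]
    - [0, 0, -0.5, 0, 0, 0, 1]
    - [0, 0, 0, 0, 0, 0, 1]
    - [0, 0, 0, 0, 0, 0, 1]
    - [0, 0, 0, 0, 0, 0, 1]

```text
time: 27.65
eef_pos: [0.51, 0.2318, 0.1235]
tcp_rot: [-0.001, -0.0, 1.0, -0.0]
wrist_force: [0.1, -0.2, -0.1]
width: 0.0857
```

```bash
python3 -c "
from h import *
c=look('scene','s12',(200,130,390,290),4)
print(fitcircle(c,.4597,.4158,.04,.028))
t=snap('top','t12');print(fitcircle(t,.4610,.4160,.04,.028))
go(.461,.4153,.1)
"
```

```text
(array([0.45939463, 0.41589796]), np.float64(-48.41741180419922))
(array([0.46171182, 0.41526309]), np.float64(-33.97899627685547))
t 27.75 tcp [0.51   0.2317 0.1231] w 0.0854 F [ 0.6 -0.3 -0. ] shift units [1.63 6.12 0.77] turn units [-0.004 -0.017  0.003]
```

View pics/s12z.png

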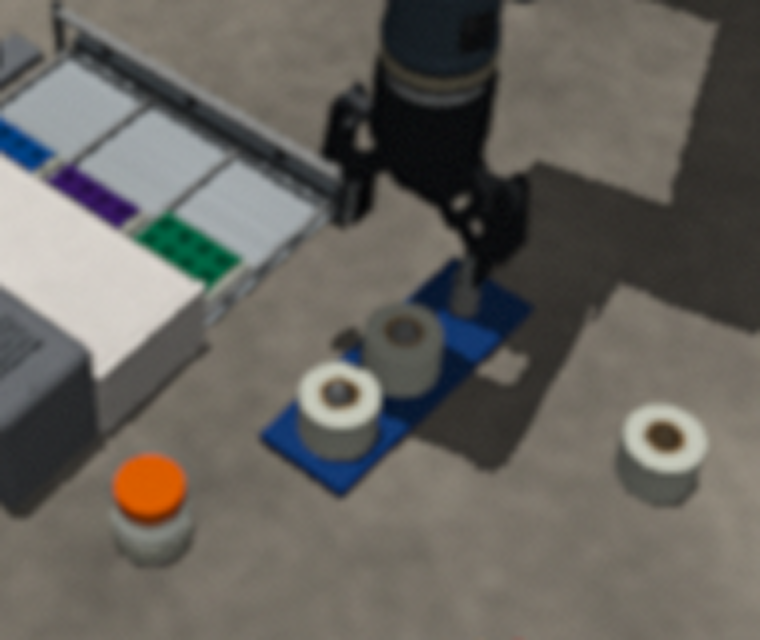

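Request:
jog_arm:
  series:
    - [0.1, 0.4, 0, 0, 0, 0, 1]
    - [0.3, 0.9, 0, 0, 0, 0, 1]
    - [0.3, 0.9, 0, 0, 0, 0, 1]
    - [0.3, 0.9, 0, 0, 0, 0, 1]
    - [0.3, 0.9, 0, 0, 0, 0, 1]
    - [0.3, 0.9, 0, 0, 0, 0, 1]
    - [0.05, 0.9, 0, 0, 0, 0, 1]
    - [0, 0.32, 0.4, 0, 0, 0, 1]
    - [0, 0, 0.5, 0, 0, 0, 1]
    - [0, 0, 0, 0, 0, 0, 1]
    - [0, 0, 0, 0, 0, 0, 1]
    - [0, 0, 0, 0, 0, 0, 1]

```text
time: 28.95
eef_pos: [0.4616, 0.4144, 0.097]
tcp_rot: [-0.0, 0.001, 1.0, -0.0]
wrist_force: [0.0, -0.1, -0.1]
width: 0.0856
```

```bash
python3 -c "
from h import *
c=look('scene','s13',(240,150,390,290),4)
go(.4605,.4155,.0055)
"
```

```text
t 29.0 tcp [0.4618 0.4146 0.0974] w 0.0856 F [ 0.3 -0.   0. ] shift units [0.04 0.03 3.06] turn units [-0.001  0.    -0.007]
```

View pics/s13z.png

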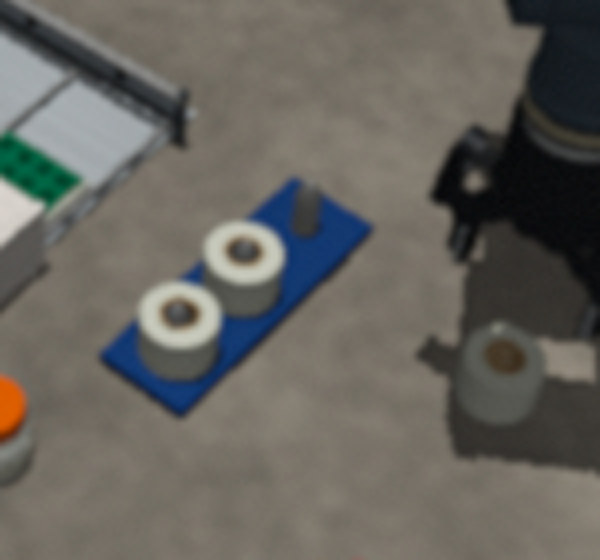

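Request:
jog_arm:
  series:
    - [0.04, 0.03, 0.7, 0, 0, 0, 1]
    - [0, 0, 0.8, 0, 0, 0, 1]
    - [0, 0, 0.8, 0, 0, 0, 1]
    - [0, 0, 0.5, 0, 0, 0, 1]
    - [0, 0, 0.24, 0, 0, 0, 1]
    - [0, 0, 0, 0, 0, 0, 1]
    - [0, 0, 0, 0, 0, 0, 1]
    - [0, 0, 0, 0, 0, 0, 0.5]
    - [0, 0, 0, 0, 0, 0, 0.3]
    - [0, 0, 0, 0, 0, 0, 0.3]
    - [0, 0, 0, 0, 0, 0, 0.3]
    - [0, 0, 0, 0, 0, 0, 0.3]

```text
time: 30.2
eef_pos: [0.4606, 0.4168, 0.0074]
tcp_rot: [0.001, -0.0, 1.0, 0.0]
wrist_force: [-0.9, -0.2, 5.0]
width: 0.0557
```

```bash
python3 -c "
from h import *
robot.read_camera('top');go(.46,.415,.005)
"
```

```text
t 30.25 tcp [0.4606 0.4168 0.0074] w 0.0558 F [-1.  -0.7  5.9] shift units [ 0.02 -0.06  0.08] turn units [0.007 0.012 0.004]
```

Request:
jog_arm:
  series:
    - [0, 0, -0.2, 0, 0, 0, 0.3]
    - [0, 0, -0.5, 0, 0, 0, 0.3]
    - [0, 0, -0.8, 0, 0, 0, 0.3]
    - [0, 0, -0.8, 0, 0, 0, 0.3]
    - [0, 0, -0.8, 0, 0, 0, 0.3]
    - [0, 0, -0.6, 0, 0, 0, 0.3]
    - [0, 0, -0.3, 0, 0, 0, 0.3]
    - [0, 0, 0, 0, 0, 0, 0.3]
    - [0, 0, 0, 0, 0, 0, 0.3]
    - [0, 0, 0, 0, 0, 0, 0.3]

```text
time: 31.25
eef_pos: [0.4592, 0.4159, 0.1249]
tcp_rot: [-0.001, -0.0, 1.0, -0.001]
wrist_force: [-0.4, 0.3, -1.0]
width: 0.0553
```

```bash
python3 -c "
from h import *
c=look('scene','s14',(240,150,390,290),4);go(.436,.232,.12)
"
```

```text
t 31.3 tcp [0.4593 0.416  0.1248] w 0.0555 F [ 0.1 -0.2 -1.1] shift units [ 0.78 -6.13  0.17] turn units [-0.01  -0.016  0.003]
```

View pics/s14z.png

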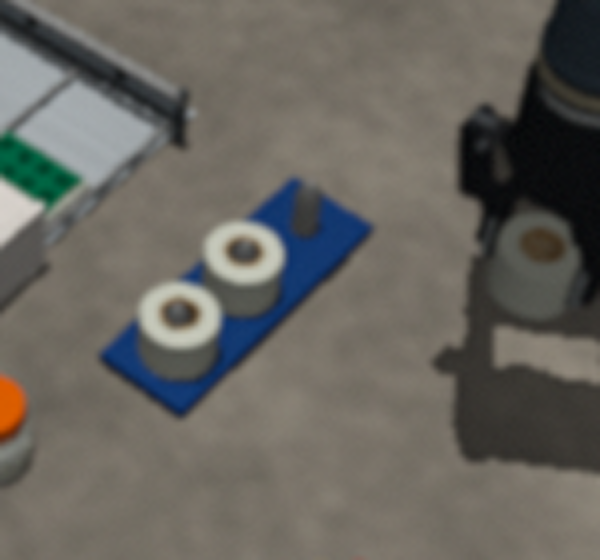

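Request:
jog_arm:
  series:
    - [0, -0.4, 0, 0, 0, 0, 0.3]
    - [0.1, -0.8, 0, 0, 0, 0, 0.3]
    - [0.2, -0.9, 0, 0, 0, 0, 0.3]
    - [0.2, -0.9, 0, 0, 0, 0, 0.3]
    - [0.2, -0.9, 0, 0, 0, 0, 0.3]
    - [0.09, -0.9, 0, 0, 0, 0, 0.3]
    - [0, -0.8, 0, 0, 0, 0, 0.3]
    - [0, -0.5, 0, 0, 0, 0, 0.3]
    - [0, 0, 0, 0, 0, 0, 0.3]
    - [0, 0, 0, 0, 0, 0, 0.3]
    - [0, 0, 0, 0, 0, 0, 0.3]
    - [0, 0, 0, 0, 0, 0, 0.3]

```text
time: 32.5
eef_pos: [0.4366, 0.2343, 0.126]
tcp_rot: [0.0, -0.001, 1.0, 0.0]
wrist_force: [0.1, 0.8, -1.1]
width: 0.0557
```

```bash
python3 -c "
from held import *
c=snap('scene','s15')
s=robot.sense()['eef_pos']
held('s15',s[0],s[1],s[2]-.0065,(255,160,345,250),7,'ov15')
go(.4356,.2326,.06)
"
```

```text
t 32.55 tcp [0.4365 0.2342 0.126 ] w 0.0558 F [-0.6 -0.4 -0.6] shift units [ 0.03 -0.05  2.2 ] turn units [0.001 0.002 0.013]
```

View pics/ov15.png

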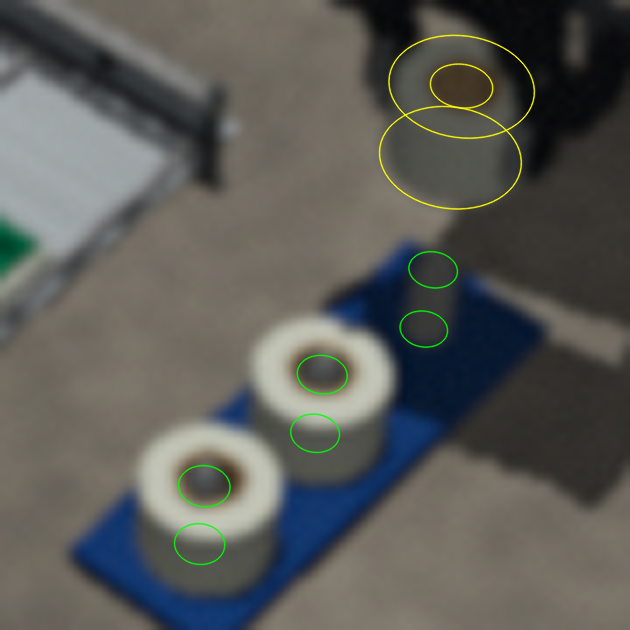

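Request:
jog_arm:
  series:
    - [0.03, -0.05, 0.5, 0, 0, 0, 0.3]
    - [0, 0, 0.6, 0, 0, 0, 0.3]
    - [0, 0, 0.4, 0, 0, 0, 0.3]
    - [0, 0, 0.3, 0, 0, 0, 0.3]
    - [0, 0, 0.2, 0, 0, 0, 0.3]
    - [0, 0, 0.2, 0, 0, 0, 0.3]
    - [0, 0, 0.2, 0, 0, 0, 0.3]
    - [0, 0, 0, 0, 0, 0, 0.3]
    - [0, 0, 0, 0, 0, 0, 0.3]
    - [0, 0, 0, 0, 0, 0, 0.3]

```text
time: 33.55
eef_pos: [0.4358, 0.232, 0.0543]
tcp_rot: [0.0, -0.0, 1.0, 0.0]
wrist_force: [-0.0, 0.3, -0.9]
width: 0.0554
```

Request:
jog_arm:
  series:
    - [0, 0, 0.2, 0, 0, 0, 0.3]
    - [0, 0, 0.2, 0, 0, 0, 0.3]
    - [0, 0, 0.2, 0, 0, 0, 0.3]
    - [0, 0, 0.2, 0, 0, 0, 0.3]
    - [0, 0, 0, 0, 0, 0, 0.3]
    - [0, 0, 0, 0, 0, 0, 0.3]
    - [0, 0, 0, 0, 0, 0, 0.3]

```text
time: 34.25
eef_pos: [0.4356, 0.232, 0.0301]
tcp_rot: [0.0, -0.0, 1.0, 0.0]
wrist_force: [0.5, 0.7, -0.8]
width: 0.0553
```

Request:
jog_arm:
  series:
    - [0, 0, 0.15, 0, 0, 0, 0.3]
    - [0, 0, 0.1, 0, 0, 0, 0.3]
    - [0, 0, 0.05, 0, 0, 0, 0.3]
    - [0, 0, 0, 0, 0, 0, 0.3]
    - [0, 0, 0, 0, 0, 0, 0.3]

```text
time: 34.75
eef_pos: [0.4355, 0.2319, 0.0209]
tcp_rot: [-0.0, -0.0, 1.0, -0.0]
wrist_force: [0.0, 0.5, -1.4]
width: 0.0558
```

Request:
jog_arm:
  series:
    - [0, 0, 0.06, 0, 0, 0, 0.3]
    - [0, 0, 0.06, 0, 0, 0, 0.3]
    - [0, 0, 0, 0, 0, 0, 0.3]
    - [0, 0, 0, 0, 0, 0, 0.3]
    - [0, 0, 0, 0, 0, 0, 0.3]

```text
time: 35.25
eef_pos: [0.4358, 0.232, 0.0193]
tcp_rot: [0.001, -0.0, 1.0, 0.0]
wrist_force: [-2.3, -1.1, 15.6]
width: 0.0555
```

Request:
jog_arm:
  series:
    - [0, 0, 0, 0, 0, 0, 0.6]
    - [0, 0, 0, 0, 0, 0, 1]
    - [0, 0, 0, 0, 0, 0, 1]
    - [0, 0, 0, 0, 0, 0, 1]
    - [0, 0, -0.5, 0, 0, 0, 1]
    - [0, 0, -0.8, 0, 0, 0, 1]
    - [0, 0, -0.9, 0, 0, 0, 1]
    - [0, 0, -0.9, 0, 0, 0, 0.5]
    - [0, 0, -0.8, 0, 0, 0, 0]
    - [0, -0.8, -0.5, 0, 0, 0, 0]
    - [0, -0.9, 0, 0, 0, 0, 0]
    - [-0.4, -0.9, 0, 0, 0, 0, 0]

```text
time: 36.45
eef_pos: [0.4458, 0.1535, 0.1497]
tcp_rot: [-0.001, -0.001, 1.0, -0.0]
wrist_force: [-0.3, -0.1, -0.6]
width: 0.0125
```

Request:
jog_arm:
  series:
    - [-0.8, -0.9, 0, 0, 0, 0, 0]
    - [-0.8, -0.9, 0, 0, 0, 0, 0]
    - [-0.8, -0.9, 0, 0, 0, 0, 0]
    - [-0.7, -0.5, 0, 0, 0, 0, 0]
    - [0, 0, 0, 0, 0, 0, 0]
    - [0, 0, 0, 0, 0, 0, 0]
    - [0, 0, 0, 0, 0, 0, 0]
    - [0, 0, 0, 0, 0, 0, 0]

```text
time: 37.25
eef_pos: [0.5392, 0.059, 0.1492]
tcp_rot: [-0.001, -0.001, 1.0, 0.0]
wrist_force: [0.7, 0.4, -0.6]
width: 0.0002
```

```bash
python3 -c "
from h import *
c=look('scene','s16',(150,120,350,270),3.9)
go(.545,.047,.06)
"
```

```text
t 37.3 tcp [0.5394 0.0589 0.1493] w -0.0001 F [ 0.3  0.8 -0.2] shift units [-0.19 -0.4   2.98] turn units [ 0.001 -0.009  0.013]
```

View pics/s16z.png

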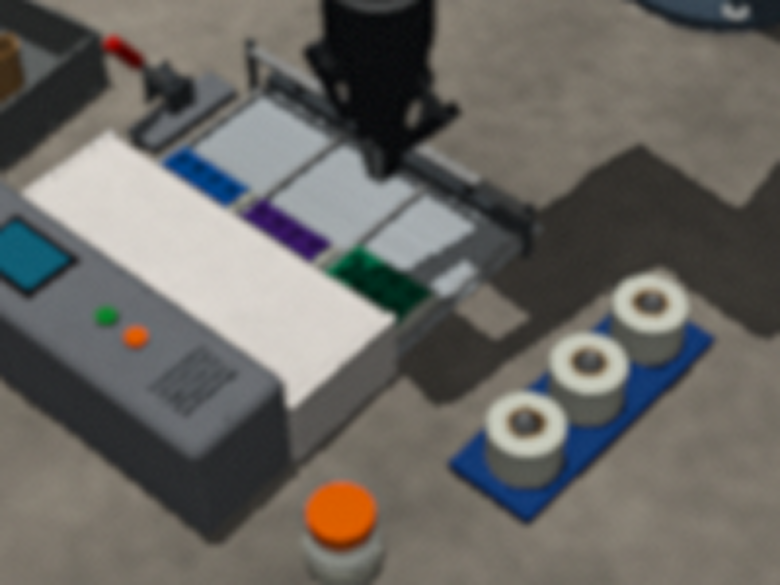

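Request:
jog_arm:
  series:
    - [-0.29, -0.36, 0.6, 0, 0, 0, 0]
    - [0, 0, 0.8, 0, 0, 0, 0]
    - [0, 0, 0.8, 0, 0, 0, 0]
    - [0, 0, 0.7, 0, 0, 0, 0]
    - [0, 0, 0.5, 0, 0, 0, 0]
    - [0, 0, 0.4, 0, 0, 0, 0]
    - [0, 0, 0, 0, 0, 0, 0]
    - [0, 0, 0, 0, 0, 0, 0]
    - [0, 0, 0, 0, 0, 0, 0]
    - [0, 0, 0, 0, 0, 0, 0]

```text
time: 38.3
eef_pos: [0.5499, 0.0472, 0.0363]
tcp_rot: [0.001, -0.0, 1.0, -0.0]
wrist_force: [-0.5, 0.2, 0.4]
width: -0.0
```

Request:
jog_arm:
  series:
    - [0, 0, 0.1, 0, 0, 0, 0]
    - [0, 0, 0.1, 0, 0, 0, 0]
    - [0, 0, 0, 0, 0, 0, 0]
    - [0, 0, 0, 0, 0, 0, 0]
    - [0, 0, 0, 0, 0, 0, 0]

```text
time: 38.8
eef_pos: [0.5493, 0.0472, 0.0294]
tcp_rot: [-0.0, -0.0, 1.0, 0.0]
wrist_force: [0.1, -0.4, 0.2]
width: -0.0001
```

```bash
python3 -c "
from h import *
c=look('scene','s17',(180,120,300,220),6)
go(.548,.048,.02)
"
```

```text
t 38.85 tcp [0.5493 0.0472 0.0294] w -0.0002 F [-0.2 -0.3 -0.6] shift units [0.04 0.03 0.31] turn units [-0.     0.     0.004]
```

View pics/s17z.png

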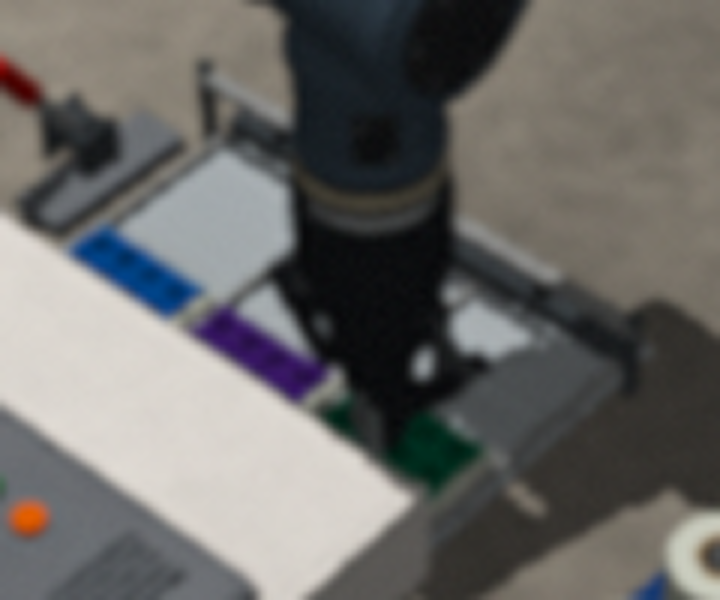

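Over the green mat (zoom 385,450), clear of hood and bar. Press gently.

Request:
jog_arm:
  series:
    - [0, 0, 0.1, 0, 0, 0, 0]
    - [0, 0, 0.1, 0, 0, 0, 0]
    - [0, 0, 0.1, 0, 0, 0, 0]
    - [0, 0, 0, 0, 0, 0, 0]
    - [0, 0, 0, 0, 0, 0, 0]
    - [0, 0, 0, 0, 0, 0, 0]

```text
time: 39.45
eef_pos: [0.5495, 0.0472, 0.022]
tcp_rot: [0.0, -0.0, 1.0, -0.0]
wrist_force: [-2.2, 0.3, 14.4]
width: 0.0002
```

Request:
jog_arm:
  series:
    - [0.1, 0, 0, 0, 0, 0, 0]
    - [0.2, 0, 0, 0, 0, 0, 0]
    - [0.3, 0, 0, 0, 0, 0, 0]
    - [0.3, 0, 0, 0, 0, 0, 0]
    - [0, 0, 0, 0, 0, 0, 0]
    - [0, 0, 0, 0, 0, 0, 0]

```text
time: 40.05
eef_pos: [0.5234, 0.0469, 0.022]
tcp_rot: [0.002, -0.0, 1.0, -0.0]
wrist_force: [-0.3, -0.7, 12.9]
width: 0.0002
```

```bash
python3 -c "
from h import *
c=look('top','t18',(240,170,370,260),6)
c=look('scene','s18',(180,120,300,220),6)
go(.452,.048,.022)
"
```

```text
t 40.15 tcp [0.5235 0.0469 0.0221] w -0.0001 F [-1.4 -0.5 13.7] shift units [ 2.38  0.04 -0.01] turn units [-0.004  0.022  0.005]
```

View pics/s18z.png

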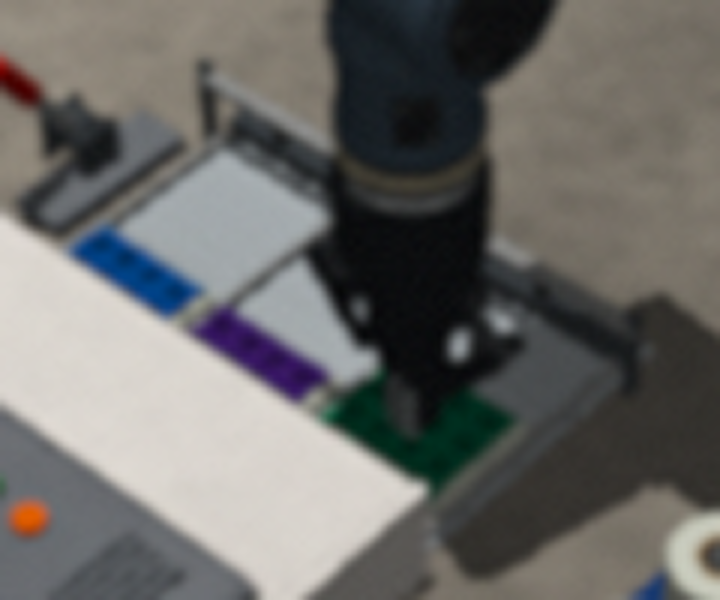

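View pics/t18z.png

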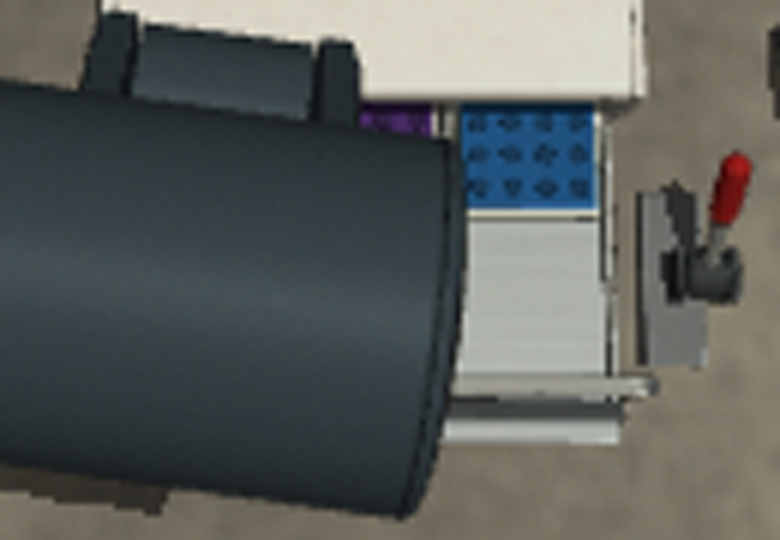

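Request:
jog_arm:
  series:
    - [0.2, 0, 0, 0, 0, 0, 0]
    - [0.3, 0, 0, 0, 0, 0, 0]
    - [0.3, 0, 0, 0, 0, 0, 0]
    - [0.3, 0, 0, 0, 0, 0, 0]
    - [0.3, 0, 0, 0, 0, 0, 0]
    - [0.3, 0, 0, 0, 0, 0, 0]
    - [0.2, 0, 0, 0, 0, 0, 0]
    - [0.1, 0, 0, 0, 0, 0, 0]
    - [0, 0, 0, 0, 0, 0, 0]
    - [0, 0, 0, 0, 0, 0, 0]

```text
time: 41.15
eef_pos: [0.465, 0.0467, 0.022]
tcp_rot: [0.003, -0.0, 1.0, -0.0]
wrist_force: [1.3, -0.4, 15.6]
width: 0.0003
```

Request:
jog_arm:
  series:
    - [0.1, 0, 0, 0, 0, 0, 0]
    - [0, 0, 0, 0, 0, 0, 0]
    - [0, 0, 0, 0, 0, 0, 0]

```text
time: 41.45
eef_pos: [0.4626, 0.0466, 0.022]
tcp_rot: [0.004, -0.0, 1.0, -0.001]
wrist_force: [0.8, 0.1, 14.1]
width: 0.0002
```

Request:
jog_arm:
  series:
    - [0.1, 0, 0, 0, 0, 0, 0]
    - [0, 0, 0, 0, 0, 0, 0]
    - [0, 0, 0, 0, 0, 0, 0]

```text
time: 41.75
eef_pos: [0.4597, 0.0466, 0.022]
tcp_rot: [0.004, -0.0, 1.0, -0.001]
wrist_force: [1.7, 0.1, 14.6]
width: -0.0001
```

Request:
jog_arm:
  series:
    - [0.1, 0, 0, 0, 0, 0, 0]
    - [0, 0, 0, 0, 0, 0, 0]
    - [0, 0, 0, 0, 0, 0, 0]

```text
time: 42.05
eef_pos: [0.4568, 0.0466, 0.022]
tcp_rot: [0.004, -0.0, 1.0, -0.001]
wrist_force: [2.4, -0.2, 13.9]
width: -0.0002
```

Request:
jog_arm:
  series:
    - [0.1, 0, 0, 0, 0, 0, 0]
    - [0, 0, 0, 0, 0, 0, 0]
    - [0, 0, 0, 0, 0, 0, 0]

```text
time: 42.35
eef_pos: [0.4552, 0.0465, 0.022]
tcp_rot: [0.006, -0.0, 1.0, -0.001]
wrist_force: [3.7, 0.2, 13.3]
width: -0.0003
```

Request:
jog_arm:
  series:
    - [0.1, 0, 0, 0, 0, 0, 0]
    - [0, 0, 0, 0, 0, 0, 0]
    - [0, 0, 0, 0, 0, 0, 0]

```text
time: 42.65
eef_pos: [0.4543, 0.0463, 0.0221]
tcp_rot: [0.008, 0.0, 1.0, -0.001]
wrist_force: [6.0, 1.4, 11.5]
width: -0.0003
```

Request:
jog_arm:
  series:
    - [0.1, 0, 0, 0, 0, 0, 0]
    - [0, 0, 0, 0, 0, 0, 0]
    - [0, 0, 0, 0, 0, 0, 0]

```text
time: 42.95
eef_pos: [0.452, 0.0461, 0.0221]
tcp_rot: [0.008, 0.0, 1.0, -0.001]
wrist_force: [6.9, 0.8, 10.8]
width: -0.0002
```

```bash
python3 -c "
from h import *
c=look('scene','s19',(180,120,300,220),6)
go(.452,.048,.022)
"
```

```text
t 43.0 tcp [0.452  0.0461 0.0221] w -0.0001 F [ 7.1  0.6 10.4] shift units [-0.    0.06  0.  ] turn units [-0.016  0.12  -0.   ]
```

View pics/s19z.png

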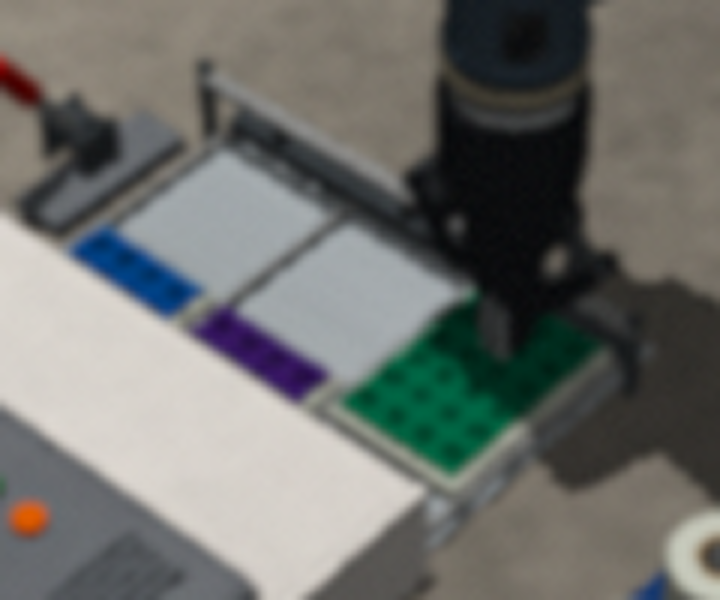

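Request:
jog_arm:
  series:
    - [0, 0, -0.5, 0, 0, 0, 0]
    - [0, 0, -0.8, 0, 0, 0, 0]
    - [0, 0, -0.8, 0, 0, 0, 0]
    - [-0.4, -0.5, -0.4, 0, 0, 0, 0]
    - [-0.9, -0.8, 0, 0, 0, 0, 0]
    - [-0.9, -0.8, 0, 0, 0, 0, 0]
    - [-0.8, -0.7, 0, 0, 0, 0, 0]
    - [-0.4, -0.3, 0, 0, 0, 0, 0]
    - [0, 0, 0, 0, 0, 0, 0]
    - [0, 0, 0, 0, 0, 0, 0]
    - [0, 0, 0, 0, 0, 0, 0]
    - [0, 0, 0, 0, 0, 0, 0]

```text
time: 44.2
eef_pos: [0.545, -0.0448, 0.0953]
tcp_rot: [-0.001, -0.001, 1.0, 0.0]
wrist_force: [-1.4, -0.0, 1.1]
width: 0.0002
```

```bash
python3 -c "
from h import *
c=look('scene','s20',(180,120,300,220),6)
go(.556,-.0445,.03)
"
```

```text
t 44.25 tcp [ 0.5453 -0.0449  0.0953] w -0.0004 F [-0.4 -0.3  0.3] shift units [-0.36  0.01  2.18] turn units [ 0.003 -0.009  0.01 ]
```

View pics/s20z.png

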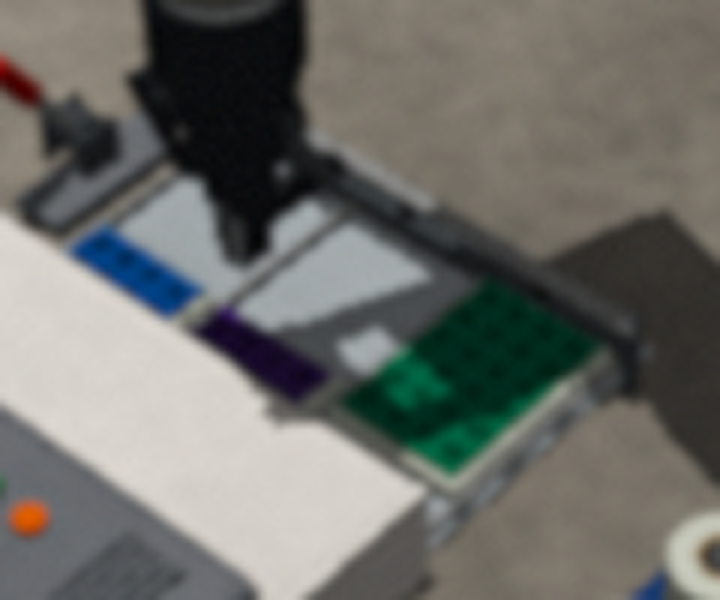

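Request:
jog_arm:
  series:
    - [-0.2, 0, 0.2, 0, 0, 0, 0]
    - [-0.16, 0, 0.5, 0, 0, 0, 0]
    - [0, 0, 0.6, 0, 0, 0, 0]
    - [0, 0, 0.6, 0, 0, 0, 0]
    - [0, 0, 0.25, 0, 0, 0, 0]
    - [0, 0, 0, 0, 0, 0, 0]
    - [0, 0, 0, 0, 0, 0, 0]
    - [0, 0, 0, 0, 0, 0, 0]
    - [0, 0, 0, 0, 0, 0, 0]

```text
time: 45.15
eef_pos: [0.5578, -0.0459, 0.0317]
tcp_rot: [0.001, -0.0, 1.0, -0.0]
wrist_force: [-0.3, -0.1, -0.0]
width: 0.0003
```

```bash
python3 -c "
from h import *
c=look('scene','s21',(180,120,300,220),6)
go(.556,-.0445,.022)
"
```

```text
t 45.2 tcp [ 0.5576 -0.0459  0.0316] w 0.0001 F [-0.1  0.5 -0. ] shift units [0.06 0.05 0.32] turn units [-0.003  0.01   0.004]
```

View pics/s21z.png

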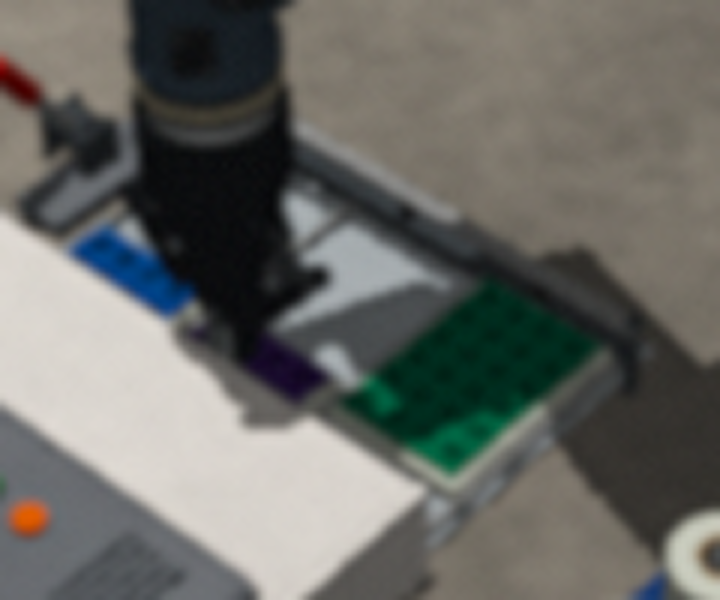

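Request:
jog_arm:
  series:
    - [0, 0.05, 0.15, 0, 0, 0, 0]
    - [0, 0, 0.13, 0, 0, 0, 0]
    - [0, 0, 0.1, 0, 0, 0, 0]
    - [0, 0, 0, 0, 0, 0, 0]
    - [0, 0, 0, 0, 0, 0, 0]
    - [0, 0, 0, 0, 0, 0, 0]

```text
time: 45.8
eef_pos: [0.5575, -0.0443, 0.022]
tcp_rot: [0.001, -0.0, 1.0, -0.0]
wrist_force: [-4.4, 1.1, 19.5]
width: 0.0002
```

Request:
jog_arm:
  series:
    - [0.1, 0, 0, 0, 0, 0, 0]
    - [0.2, 0, 0, 0, 0, 0, 0]
    - [0.3, 0, 0, 0, 0, 0, 0]
    - [0.3, 0, 0, 0, 0, 0, 0]
    - [0.3, 0, 0, 0, 0, 0, 0]
    - [0.3, 0, 0, 0, 0, 0, 0]
    - [0.3, 0, 0, 0, 0, 0, 0]
    - [0.3, 0, 0, 0, 0, 0, 0]
    - [0.3, 0, 0, 0, 0, 0, 0]
    - [0.2, 0, 0, 0, 0, 0, 0]
    - [0.1, 0, 0, 0, 0, 0, 0]
    - [0, 0, 0, 0, 0, 0, 0]

```text
time: 47.0
eef_pos: [0.4803, -0.0459, 0.022]
tcp_rot: [0.005, -0.0, 1.0, -0.002]
wrist_force: [1.0, -1.1, 19.3]
width: -0.0001
```

Request:
jog_arm:
  series:
    - [0.2, 0, 0, 0, 0, 0, 0]
    - [0.2, 0, 0, 0, 0, 0, 0]
    - [0.1, 0, 0, 0, 0, 0, 0]
    - [0, 0, 0, 0, 0, 0, 0]
    - [0, 0, 0, 0, 0, 0, 0]
    - [0, 0, 0, 0, 0, 0, 0]

```text
time: 47.6
eef_pos: [0.4656, -0.046, 0.022]
tcp_rot: [0.005, -0.0, 1.0, -0.002]
wrist_force: [2.0, -0.7, 20.9]
width: 0.0003
```

```bash
python3 -c "
from h import *
c=look('scene','s22',(180,120,300,220),6)
go(.4505,-.0445,.022)
"
```

```text
t 47.65 tcp [ 0.4657 -0.046   0.022 ] w 0.0003 F [ 2.2  0.2 21.7] shift units [ 0.51  0.05 -0.01] turn units [-0.027  0.077  0.003]
```

View pics/s22z.png

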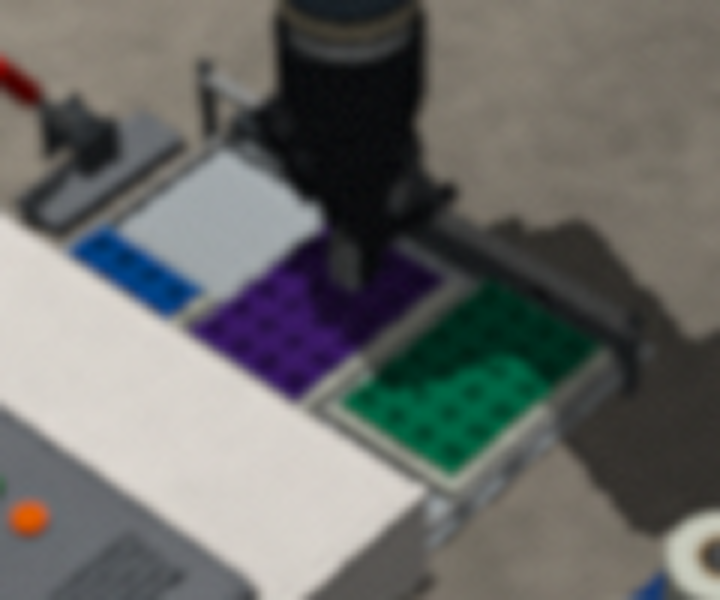

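Request:
jog_arm:
  series:
    - [0.15, 0, 0, 0, 0, 0, 0]
    - [0.15, 0, 0, 0, 0, 0, 0]
    - [0, 0, 0, 0, 0, 0, 0]
    - [0, 0, 0, 0, 0, 0, 0]

```text
time: 48.05
eef_pos: [0.4567, -0.0461, 0.022]
tcp_rot: [0.006, -0.0, 1.0, -0.002]
wrist_force: [2.1, -2.3, 21.6]
width: 0.0002
```

Request:
jog_arm:
  series:
    - [0.1, 0, 0, 0, 0, 0, 0]
    - [0, 0, 0, 0, 0, 0, 0]
    - [0, 0, 0, 0, 0, 0, 0]

```text
time: 48.35
eef_pos: [0.4542, -0.0462, 0.022]
tcp_rot: [0.006, -0.0, 1.0, -0.002]
wrist_force: [3.1, -0.5, 22.1]
width: 0.0003
```

Request:
jog_arm:
  series:
    - [0.1, 0, 0, 0, 0, 0, 0]
    - [0, 0, 0, 0, 0, 0, 0]
    - [0, 0, 0, 0, 0, 0, 0]

```text
time: 48.65
eef_pos: [0.4513, -0.0462, 0.022]
tcp_rot: [0.006, -0.0, 1.0, -0.002]
wrist_force: [2.2, -1.3, 22.4]
width: -0.0003
```

Request:
jog_arm:
  series:
    - [0.1, 0, 0, 0, 0, 0, 0]
    - [0, 0, 0, 0, 0, 0, 0]
    - [0, 0, 0, 0, 0, 0, 0]

```text
time: 48.95
eef_pos: [0.4511, -0.0467, 0.022]
tcp_rot: [0.009, 0.0, 1.0, -0.003]
wrist_force: [8.6, 2.6, 19.9]
width: -0.0002
```

Request:
jog_arm:
  series:
    - [0.1, 0, 0, 0, 0, 0, 0]
    - [0, 0, 0, 0, 0, 0, 0]
    - [0, 0, 0, 0, 0, 0, 0]

```text
time: 49.25
eef_pos: [0.4498, -0.0472, 0.022]
tcp_rot: [0.011, 0.0, 1.0, -0.003]
wrist_force: [9.7, 3.8, 17.0]
width: 0.0
```

Request:
jog_arm:
  series:
    - [0, 0, -0.5, 0, 0, 0, 0]
    - [0, 0, -0.8, 0, 0, 0, 0]
    - [0, 0, -0.8, 0, 0, 0, 0]
    - [-0.4, -0.5, -0.4, 0, 0, 0, 0]
    - [-0.9, -0.8, 0, 0, 0, 0, 0]
    - [-0.9, -0.8, 0, 0, 0, 0, 0]
    - [-0.9, -0.7, 0, 0, 0, 0, 0]
    - [-0.5, -0.3, 0, 0, 0, 0, 0]
    - [0, 0, 0, 0, 0, 0, 0]
    - [0, 0, 0, 0, 0, 0, 0]
    - [0, 0, 0, 0, 0, 0, 0]
    - [0, 0, 0, 0, 0, 0, 0]

```text
time: 50.45
eef_pos: [0.5467, -0.1362, 0.0943]
tcp_rot: [-0.001, -0.001, 1.0, 0.0]
wrist_force: [0.8, -0.4, -0.7]
width: 0.0002
```

```bash
python3 -c "
from h import *
c=look('scene','s23',(180,120,300,220),6)
go(.557,-.138,.03)
"
```

```text
t 50.5 tcp [ 0.5471 -0.1364  0.0944] w -0.0003 F [ 0.4  0.2 -0.6] shift units [-0.33 -0.06  2.15] turn units [ 0.005 -0.01   0.008]
```

View pics/s23z.png

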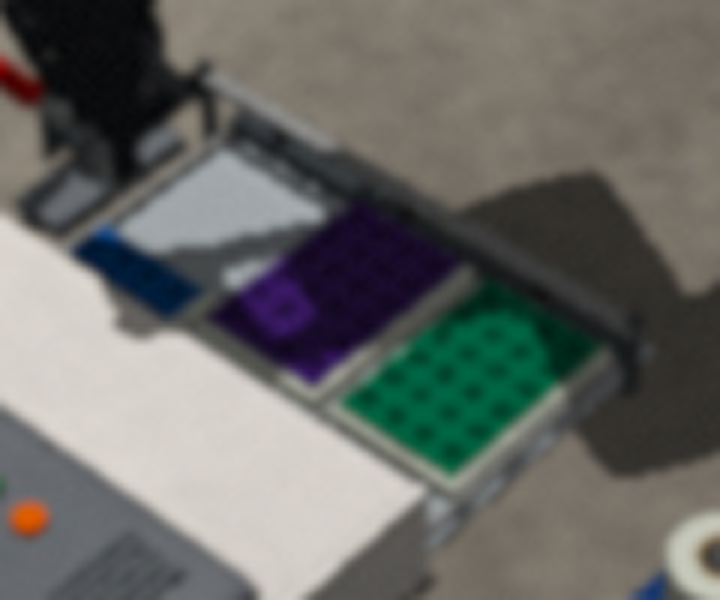

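Request:
jog_arm:
  series:
    - [-0.2, -0.05, 0.2, 0, 0, 0, 0]
    - [-0.16, 0, 0.5, 0, 0, 0, 0]
    - [0, 0, 0.6, 0, 0, 0, 0]
    - [0, 0, 0.6, 0, 0, 0, 0]
    - [0, 0, 0.3, 0, 0, 0, 0]
    - [0, 0, 0.14, 0, 0, 0, 0]
    - [0, 0, 0.1, 0, 0, 0, 0]
    - [0, 0, 0, 0, 0, 0, 0]
    - [0, 0, 0, 0, 0, 0, 0]
    - [0, 0, 0, 0, 0, 0, 0]

```text
time: 51.5
eef_pos: [0.5596, -0.139, 0.0221]
tcp_rot: [0.001, -0.0, 1.0, -0.0]
wrist_force: [0.2, 0.6, 5.8]
width: 0.0003
```

```bash
python3 -c "
from h import *
c=look('scene','s24',(150,100,290,220),5)
go(.557,-.138,.022)
"
```

```text
t 51.55 tcp [ 0.5596 -0.139   0.0221] w 0.0003 F [-0.3  0.3  5.8] shift units [0.09 0.03 0.  ] turn units [-0.004  0.01   0.003]
```

View pics/s24z.png

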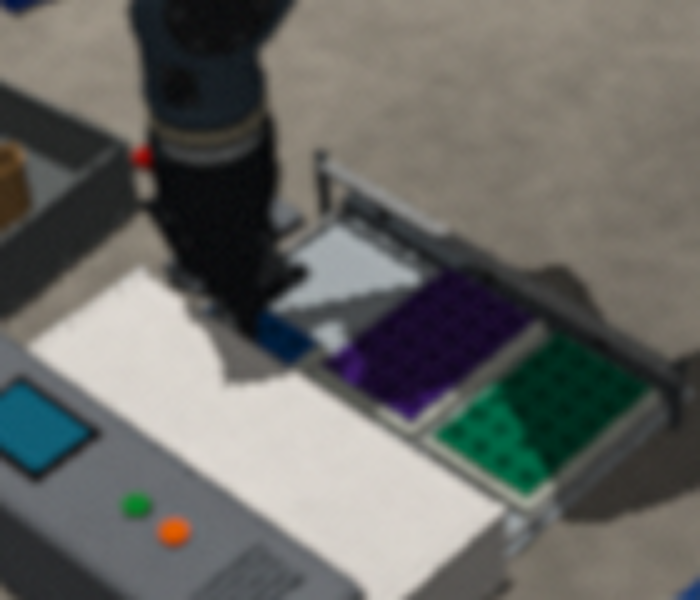

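Request:
jog_arm:
  series:
    - [0, 0.03, 0.06, 0, 0, 0, 0]
    - [0, 0, 0, 0, 0, 0, 0]
    - [0, 0, 0, 0, 0, 0, 0]
    - [0.1, 0, 0, 0, 0, 0, 0]
    - [0.2, 0, 0, 0, 0, 0, 0]
    - [0.3, 0, 0, 0, 0, 0, 0]
    - [0.3, 0, 0, 0, 0, 0, 0]
    - [0.3, 0, 0, 0, 0, 0, 0]
    - [0.3, 0, 0, 0, 0, 0, 0]
    - [0.2, 0, 0, 0, 0, 0, 0]
    - [0, 0, 0, 0, 0, 0, 0]
    - [0, 0, 0, 0, 0, 0, 0]

```text
time: 52.75
eef_pos: [0.5108, -0.1397, 0.022]
tcp_rot: [0.003, -0.0, 1.0, -0.002]
wrist_force: [-0.7, -1.2, 17.0]
width: -0.0004
```

```bash
python3 -c "
from h import *
c=look('scene','s25',(150,100,290,220),5)
go(.4515,-.139,.022)
"
```

```text
t 52.8 tcp [ 0.5108 -0.1397  0.022 ] w 0.0003 F [-0.6 -0.7 17. ] shift units [ 1.98  0.03 -0.01] turn units [-0.028  0.048  0.004]
```

View pics/s25z.png

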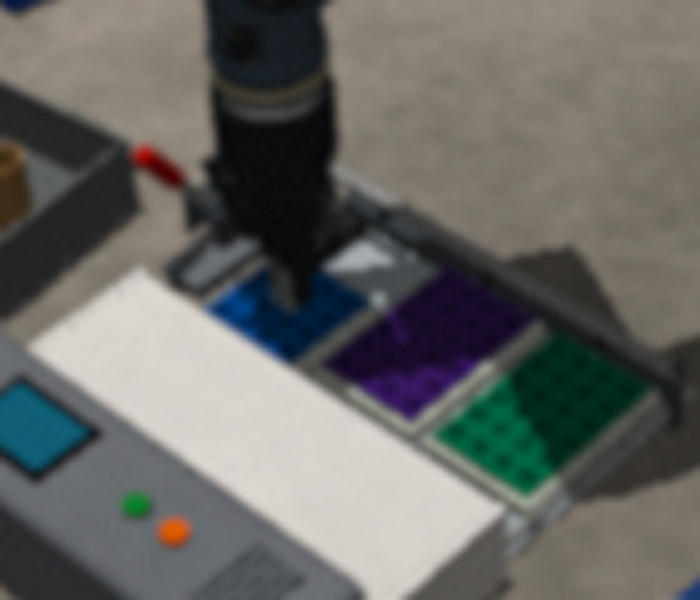

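Request:
jog_arm:
  series:
    - [0.2, 0, 0, 0, 0, 0, 0]
    - [0.3, 0, 0, 0, 0, 0, 0]
    - [0.3, 0, 0, 0, 0, 0, 0]
    - [0.3, 0, 0, 0, 0, 0, 0]
    - [0.3, 0, 0, 0, 0, 0, 0]
    - [0.2, 0, 0, 0, 0, 0, 0]
    - [0.1, 0, 0, 0, 0, 0, 0]
    - [0, 0, 0, 0, 0, 0, 0]
    - [0, 0, 0, 0, 0, 0, 0]

```text
time: 53.7
eef_pos: [0.4608, -0.1403, 0.022]
tcp_rot: [0.005, -0.0, 1.0, -0.003]
wrist_force: [0.7, -1.7, 19.2]
width: 0.0003
```

Request:
jog_arm:
  series:
    - [0.1, 0, 0, 0, 0, 0, 0]
    - [0, 0, 0, 0, 0, 0, 0]
    - [0, 0, 0, 0, 0, 0, 0]

```text
time: 54.0
eef_pos: [0.4583, -0.1405, 0.022]
tcp_rot: [0.005, -0.0, 1.0, -0.003]
wrist_force: [0.8, -0.2, 18.2]
width: -0.0
```

Request:
jog_arm:
  series:
    - [0.1, 0, 0, 0, 0, 0, 0]
    - [0, 0, 0, 0, 0, 0, 0]
    - [0, 0, 0, 0, 0, 0, 0]

```text
time: 54.3
eef_pos: [0.4554, -0.1406, 0.022]
tcp_rot: [0.005, -0.0, 1.0, -0.003]
wrist_force: [2.8, -0.8, 19.1]
width: -0.0002
```

Request:
jog_arm:
  series:
    - [0.1, 0, 0, 0, 0, 0, 0]
    - [0, 0, 0, 0, 0, 0, 0]
    - [0, 0, 0, 0, 0, 0, 0]

```text
time: 54.6
eef_pos: [0.454, -0.141, 0.022]
tcp_rot: [0.007, 0.0, 1.0, -0.004]
wrist_force: [6.0, 0.5, 17.6]
width: -0.0003
```

Request:
jog_arm:
  series:
    - [0.1, 0, 0, 0, 0, 0, 0]
    - [0, 0, 0, 0, 0, 0, 0]
    - [0, 0, 0, 0, 0, 0, 0]

```text
time: 54.9
eef_pos: [0.4525, -0.1415, 0.022]
tcp_rot: [0.008, 0.0, 1.0, -0.004]
wrist_force: [7.5, 2.0, 15.6]
width: -0.0003
```

Request:
jog_arm:
  series:
    - [0.1, 0, 0, 0, 0, 0, 0]
    - [0, 0, 0, 0, 0, 0, 0]
    - [0, 0, 0, 0, 0, 0, 0]

```text
time: 55.2
eef_pos: [0.4501, -0.142, 0.022]
tcp_rot: [0.009, 0.0, 1.0, -0.005]
wrist_force: [8.3, 2.6, 14.6]
width: -0.0002
```

Request:
jog_arm:
  series:
    - [0, 0, -0.5, 0, 0, 0, 0]
    - [0, 0, -0.8, 0, 0, 0, 0]
    - [0, 0, -0.9, 0, 0, 0, 0]
    - [0, 0, -0.9, 0, 0, 0, 0]
    - [0, 0, -0.9, 0, 0, 0, 0]
    - [0, -0.5, -0.9, 0, 0, 0, 0]
    - [0, -0.9, 0, 0, 0, 0, 0]
    - [0, -0.9, 0, 0, 0, 0, 0]
    - [0, -0.9, 0, 0, 0, 0, 0]
    - [0, -0.9, 0, 0, 0, 0, 0]
    - [0, -0.9, 0, 0, 0, 0, 0]
    - [0, -0.9, 0, 0, 0, 0, 0]

```text
time: 56.4
eef_pos: [0.442, -0.3161, 0.1664]
tcp_rot: [0.0, -0.0, 1.0, -0.0]
wrist_force: [0.1, -0.3, 0.6]
width: 0.0002
```

Request:
jog_arm:
  series:
    - [0, -0.9, 0, 0, 0, 0, 0.6]
    - [0, -0.5, 0, 0, 0, 0, 0.6]
    - [0, 0, 0, 0, 0, 0, 0.6]
    - [0, 0, 0, 0, 0, 0, 0.6]
    - [0, 0, 0, 0, 0, 0, 0.6]

```text
time: 56.9
eef_pos: [0.4418, -0.3552, 0.1663]
tcp_rot: [-0.001, -0.001, 1.0, 0.001]
wrist_force: [0.0, 0.3, -0.5]
width: 0.0513
```

```bash
python3 -c "
from h import *
c=look('scene','s26',(100,60,360,250),3)
c=look('top','t26',(200,150,420,260),3.6)
go(.54,-.24,.15)
"
```

```text
t 57.0 tcp [ 0.4421 -0.3555  0.1665] w 0.0512 F [-0.7  0.4  0. ] shift units [-3.27  3.84  0.55] turn units [ 0.006 -0.004  0.013]
```

View pics/s26z.png

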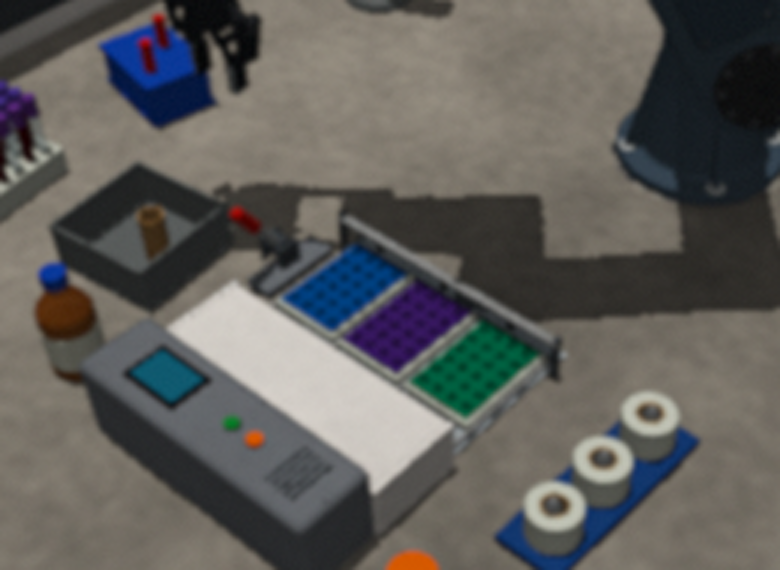

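View pics/t26z.png

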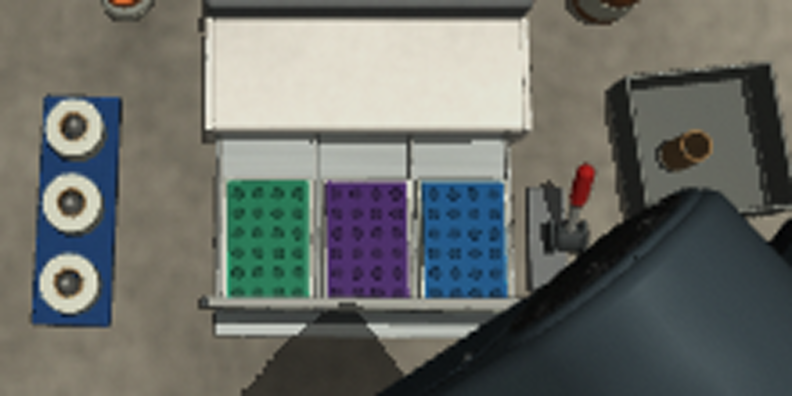

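```bash
python3 -c "
from h import *
t=load('t26');s=load('s26')
for u in(268,367,463): print(ray(t,200+(u+.5)/3.6-.5,150+(180.5)/3.6-.5,.022).round(4), ray(t,200+(u+.5)/3.6-.5,150+(134)/3.6-.5,.066).round(4))
# red handle
for n,c,box in(('t',load('top0'),(350,180,375,225)),('s',load('scene0'),(170,120,200,145)),('s26',s,(165,120,200,150))):
    x0,y0,x1,y1=box; a=c['frame'][y0:y1,x0:x1].astype(int); m=(a[:,:,0]>90)&(a[:,:,1]<70)&(a[:,:,2]<70)
    ys,xs=np.nonzero(m); P=np.c_[xs+x0,ys+y0].astype(float); print(n,len(P),P.mean(0),P.min(0),P.max(0))
    w,v=np.linalg.eigh(np.cov(P.T)); q=(P-P.mean(0))@v[:,1]; print(' ends',P.mean(0)+v[:,1]*q.min(),P.mean(0)+v[:,1]*q.max())
"
```

```text
[0.5395 0.0472 0.022 ] [0.5769 0.0483 0.066 ]
[ 0.5406 -0.0481  0.022 ] [ 0.5779 -0.0442  0.066 ]
[ 0.5416 -0.1401  0.022 ] [ 0.5788 -0.1335  0.066 ]
t 34 [362.26470588 200.52941176] [360. 196.] [364. 206.]
 ends [362.95326742 195.84610452] [361.42949435 206.21017088]
s 21 [179.33333333 130.47619048] [177. 128.] [186. 134.]
 ends [186.12885434 133.73097033] [176.86028691 129.29170121]
s26 19 [178.78947368 130.36842105] [177. 128.] [181. 132.]
 ends [181.01364131 130.12426922] [176.84433673 130.58194307]
```

```bash
cat > lev.py <<'E'
from ov import *
def lever(pxx,py,ang=0.0,yaw=.01):
    th=.8-ang
    u=np.array([np.sin(th)*np.cos(yaw),np.sin(th)*np.sin(yaw),np.cos(th)]); n=np.array([-np.sin(yaw),np.cos(yaw),0]); k=np.cross(u,n)
    P=np.array([pxx,py,.03])
    def sh(c):
        o=[]
        for l in(.05,.081,.09):
            o.append(([px(c,P+u*l+.008*(np.cos(a)*n+np.sin(a)*k)) for a in np.linspace(0,6.28,24)],True,(255,255,0) if l==.081 else (0,255,0)))
        o.append(([px(c,P),px(c,P+.09*u)],False,(255,255,255)))
        return o
    return sh
E
python3 - <<'E'
from lev import *
t=load('top0');s=load('scene0')
def res(p):
    T=np.array([p[0]+.087*np.sin(.8),p[1]+.0006,.03+.087*np.cos(.8)])
    return np.r_[px(t,T)-[362.95,195.85],px(s,T)-[177.1,129.2]]
from scipy.optimize import least_squares
r=least_squares(res,[.479,-.238]); print(r.x,r.fun)
f=lever(*r.x)
overlay('top0','ovl',(340,180,380,230),10,f); overlay('scene0','ovl2',(165,115,225,165),10,f)
a=cv2.imread('pics/ovl.png');b=cv2.imread('pics/ovl2.png'); h=max(a.shape[0],b.shape[0]); 
o=np.zeros((h,a.shape[1]+b.shape[1],3),np.uint8); o[:a.shape[0],:a.shape[1]]=a; o[:b.shape[0],a.shape[1]:]=b; cv2.imwrite('pics/ovl3.png',cv2.resize(o,None,fx=.75,fy=.75))
E
```

```text
[ 0.47454181 -0.24707848] [ 1.60533625  2.43010308 -0.3766489   4.35729182]
```

View pics/ovl3.png

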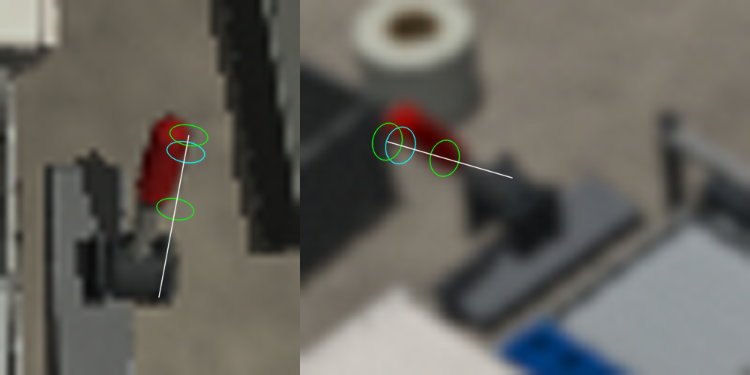

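```bash
python3 - <<'E'
from lev import *
t=load('top0');s=load('scene0')
for a,b in (((362.95,195.85),(177,129.0)),((361.4,206.2),(186.1,134.0)),((362.27,200.5),(180.5,131))):
    r=least_squares=None
    from scipy.optimize import least_squares as L
    m=L(lambda p:np.r_[px(t,p)-a,px(s,p)-b],[.53,-.24,.09]); print(m.x,m.fun)
a=cv2.resize(t['frame'][180:230,335:385,::-1],None,fx=12,fy=12,interpolation=cv2.INTER_NEAREST);cv2.imwrite('pics/l1.png',a)
a=cv2.resize(s['frame'][115:165,165:225,::-1],None,fx=12,fy=12,interpolation=cv2.INTER_NEAREST);cv2.imwrite('pics/l2.png',a)
E
```

```text
[ 0.5408038  -0.2346733   0.11808359] [ 0.13034526 -0.11411504  0.16617975  0.03803719]
[ 0.51074947 -0.23651133  0.07827248] [-0.59181956  0.50763176 -0.75275004 -0.16329517]
[ 0.52807003 -0.23612143  0.10124907] [ 0.042901   -0.03724188  0.05465827  0.01223929]
```

View pics/l1.png

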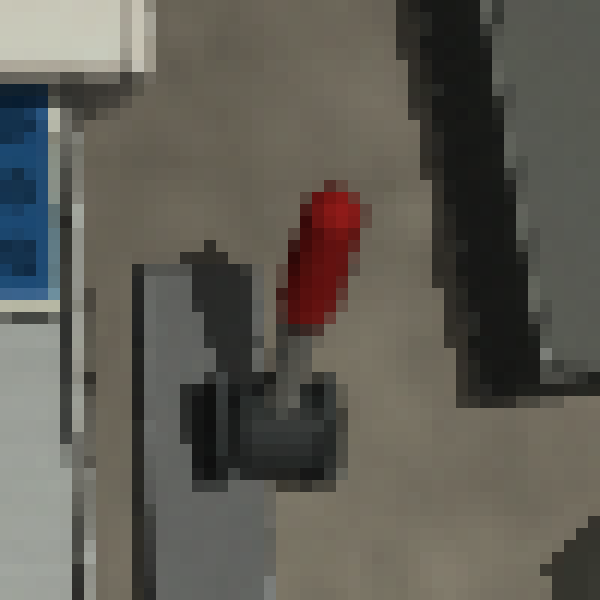

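View pics/l2.png

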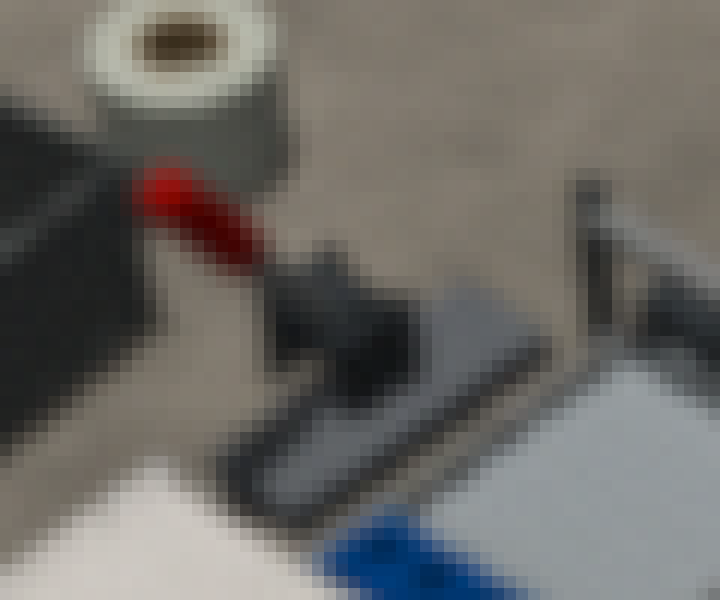

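```bash
python3 - <<'E'
from lev import *
from scipy.optimize import least_squares as L
t=load('top0');s=load('scene0')
for a,b in (((362.6,196.6),(177.6,130.4)),((359.8,206.0),(184.7,135.3))):
    m=L(lambda p:np.r_[px(t,p)-a,px(s,p)-b],[.53,-.24,.09]); print(m.x,m.fun.round(2))
# model fit pivot x,y free; tip centre at .087, base at ~.05(free)
def res(q):
    yaw=.01; P=np.array([q[0],q[1],.03+q[4]]); u=np.array([np.sin(.8),.01*np.sin(.8),np.cos(.8)])
    o=[]
    for l,a,b in((q[3],(362.6,196.6),(177.6,130.4)),(q[2],(359.8,206.0),(184.7,135.3))):
        o+=[px(t,P+u*l)-a,px(s,P+u*l)-b]
    return np.r_[tuple(o)+((np.array([(q[3]-.086)/.003,q[4]/.003]),)) ]
m=L(res,[.475,-.24,.05,.087,0]);print(m.x,m.fun.round(2))
P=m.x
f=lever(P[0],P[1])
overlay('top0','ovl',(340,180,380,230),10,f); overlay('scene0','ovl2',(165,115,225,165),10,f)
a=cv2.imread('pics/ovl.png');b=cv2.imread('pics/ovl2.png'); h=max(a.shape[0],b.shape[0]); 
o=np.zeros((h,a.shape[1]+b.shape[1],3),np.uint8); o[:a.shape[0],:a.shape[1]]=a; o[:b.shape[0],a.shape[1]:]=b; cv2.imwrite('pics/ovl4.png',cv2.resize(o,None,fx=.75,fy=.75))
E
```

```text
[ 0.53933061 -0.23512316  0.11129359] [ 0.08 -0.07  0.11  0.02]
[ 0.51420501 -0.23498986  0.07487373] [ 0.24 -0.21  0.3   0.07]
[ 0.47409265 -0.23899436  0.05397404  0.08969825  0.00530819] [ 0.01  0.86  0.19  2.74  1.21  0.3  -0.06 -0.16  1.23  1.77]
```

View pics/ovl4.png

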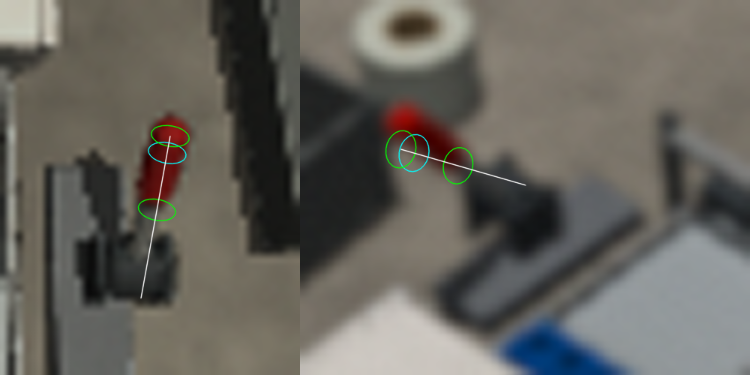

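```bash
python3 - <<'E'
from lev import *
from scipy.optimize import least_squares as L
t=load('top0');s=load('scene0')
print(ray(t,357,215.8,.03), ray(s,192.8,140.3,.03), ray(s,194,141,.03))
from st import softhull
boxes={'t':(350,185,375,215),'s':(170,122,195,142)}
def red(c,b):
    x0,y0,x1,y1=b; a=c['frame'][y0:y1,x0:x1].astype(float); return np.clip((a[:,:,0]-np.maximum(a[:,:,1],a[:,:,2])-15)/60,0,1)
M={'t':red(t,boxes['t']),'s':red(s,boxes['s'])}
def cyl(q):
    X,Y,th,l0,l1,yaw=q[0],q[1],q[2],q[3],q[4],.01
    u=np.array([np.sin(th),np.sin(th)*yaw,np.cos(th)]); n=np.array([-yaw,1,0]); k=np.cross(u,n); P=np.array([X,Y,.03])
    return [P+u*l+.008*(np.cos(a)*n+np.sin(a)*k) for l in(l0,l1) for a in np.linspace(0,6.28,20)]
def cost(q):
    return ((softhull(t,cyl(q),boxes['t'])-M['t'])**2).sum()+((softhull(s,cyl(q),boxes['s'])-M['s'])**2).sum()
for th0 in(.8,.5):
  for fix in (True,False):
    q0=np.array([.48,-.236,th0,.05,.09])
    st=np.diag([.005,.005,0 if fix else .1,.01,.005]);
    best=None
    for _ in range(4):
        if fix:
            f=lambda p:cost([p[0],p[1],th0,p[2],p[3]])+((p[3]-.09)/.004)**2
            m=minimize(f,q0[[0,1,3,4]],method='Nelder-Mead',options=dict(initial_simplex=[q0[[0,1,3,4]]]+[q0[[0,1,3,4]]+d for d in np.diag([.004,.004,.006,.004])])); q0[[0,1,3,4]]=m.x
        else:
            f=lambda p:cost(p)+((p[4]-.09)/.004)**2
            m=minimize(f,q0,method='Nelder-Mead',options=dict(initial_simplex=[q0]+[q0+d for d in st],maxiter=600)); q0=m.x
    print(th0,fix,q0.round(4),m.fun, M['t'].sum(),M['s'].sum())
E
```

```text
[ 0.48584931 -0.23502371  0.03      ] [ 0.48193731 -0.23938531  0.03      ] [ 0.4817349  -0.23375201  0.03      ]
0.8 True [ 0.4637 -0.2374  0.8     0.0735  0.0996] 26.694314988724443 47.06666666666666 38.833333333333336
0.8 False [ 0.4882 -0.2355  0.545   0.0586  0.0927] 8.408015186780768 47.06666666666666 38.833333333333336
0.5 True [ 0.4921 -0.2356  0.5     0.0564  0.0919] 9.006753387127546 47.06666666666666 38.833333333333336
0.5 False [ 0.4887 -0.2356  0.5415  0.0586  0.0922] 8.404508288073911 47.06666666666666 38.833333333333336
```

Request:
jog_arm:
  series:
    - [-0.3, 0.4, 0, 0, 0, 0, 0.6]
    - [-0.7, 0.9, 0, 0, 0, 0, 0.6]
    - [-0.7, 0.9, 0, 0, 0, 0, 0.6]
    - [-0.7, 0.9, 0, 0, 0, 0, 0.6]
    - [-0.47, 0.9, 0, 0, 0, 0, 0.6]
    - [0, 0, 0.5, 0, 0, 0, 0.6]
    - [0, 0, 0, 0, 0, 0, 0.6]
    - [0, 0, 0, 0, 0, 0, 0.6]
    - [0, 0, 0, 0, 0, 0, 0.6]
    - [0, 0, 0, 0, 0, 0, 0.6]
  force: 20

```text
time: 58.0
eef_pos: [0.5283, -0.2376, 0.1521]
tcp_rot: [0.0, 0.0, 1.0, -0.0]
wrist_force: [-1.1, -0.0, 0.2]
width: 0.0513
```

```bash
python3 - <<'E'
from lev import *
c=look('scene','s27',(150,90,230,160),8)
go(.528,-.235,.08)
E
```

```text
t 58.05 tcp [ 0.5282 -0.2376  0.152 ] w 0.0513 F [-0.8 -0.5 -0.3] shift units [0.01 0.09 2.4 ] turn units [-0.004  0.006 -0.004]
```

View pics/s27z.png

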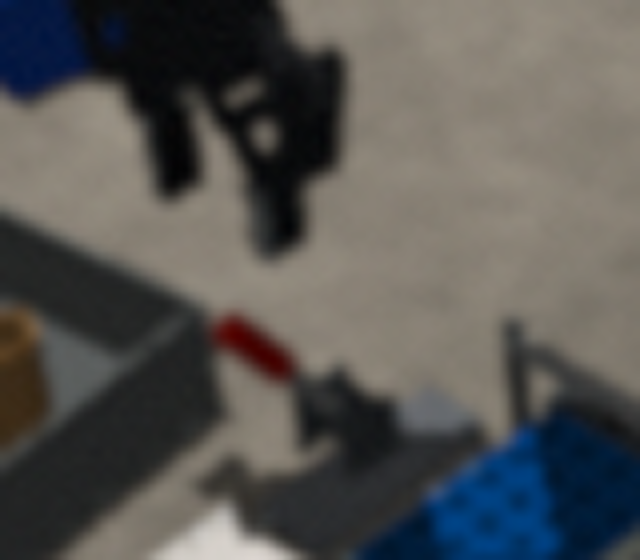

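Request:
jog_arm:
  series:
    - [0, 0.09, 0.5, 0, 0, 0, 0.6]
    - [0, 0, 0.6, 0, 0, 0, 0.6]
    - [0, 0, 0.6, 0, 0, 0, 0.6]
    - [0, 0, 0.5, 0, 0, 0, 0.6]
    - [0, 0, 0.2, 0, 0, 0, 0.6]
    - [0, 0, 0, 0, 0, 0, 0.6]
    - [0, 0, 0, 0, 0, 0, 0.6]
    - [0, 0, 0, 0, 0, 0, 0.6]
    - [0, 0, 0, 0, 0, 0, 0.6]

```text
time: 58.95
eef_pos: [0.5286, -0.2345, 0.0804]
tcp_rot: [0.001, -0.0, 1.0, -0.0]
wrist_force: [-0.2, -0.4, 0.1]
width: 0.0512
```

```bash
python3 - <<'E'
from lev import *
c=look('scene','s28',(150,90,230,160),8)
go(.528,-.235,.08)
E
```

```text
t 59.0 tcp [ 0.5285 -0.2345  0.0802] w 0.0512 F [ 0.5  0.9 -0.5] shift units [ 0.02 -0.02  0.01] turn units [-0.006  0.008  0.003]
```

View pics/s28z.png

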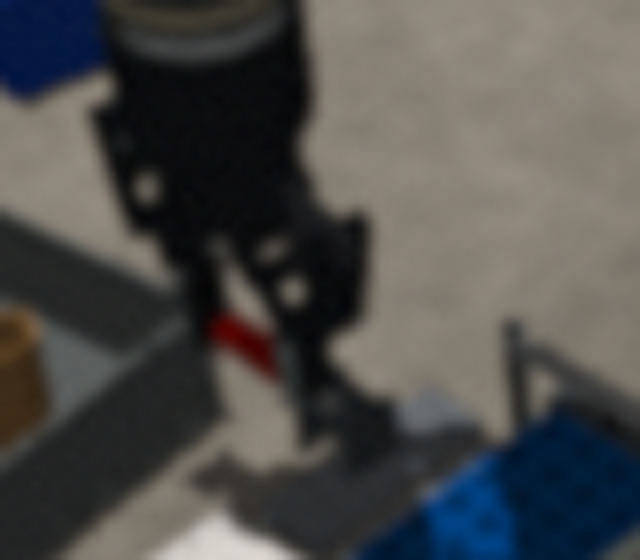

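Request:
jog_arm:
  series:
    - [0, 0, 0, 0, 0, 0, 0.3]
    - [0, 0, 0, 0, 0, 0, 0.1]
    - [0, 0, 0, 0, 0, 0, 0.1]
    - [0, 0, 0, 0, 0, 0, 0.1]
    - [0, 0, 0, 0, 0, 0, 0.1]
    - [0, 0, 0, 0, 0, 0, 0.1]
  force: 20

```text
time: 59.6
eef_pos: [0.5286, -0.2365, 0.0799]
tcp_rot: [0.001, -0.001, 1.0, -0.002]
wrist_force: [-1.8, -5.8, 0.0]
width: 0.0153
```

```bash
python3 - <<'E'
from lev import *
c=look('scene','s29',(150,90,230,160),8)
go(.528,-.235,.08)
E
```

```text
t 59.65 tcp [ 0.5286 -0.2365  0.0799] w 0.0154 F [-1.5 -5.6  0.1] shift units [ 0.02  0.05 -0.  ] turn units [-0.027  0.009  0.008]
```

View pics/s29z.png

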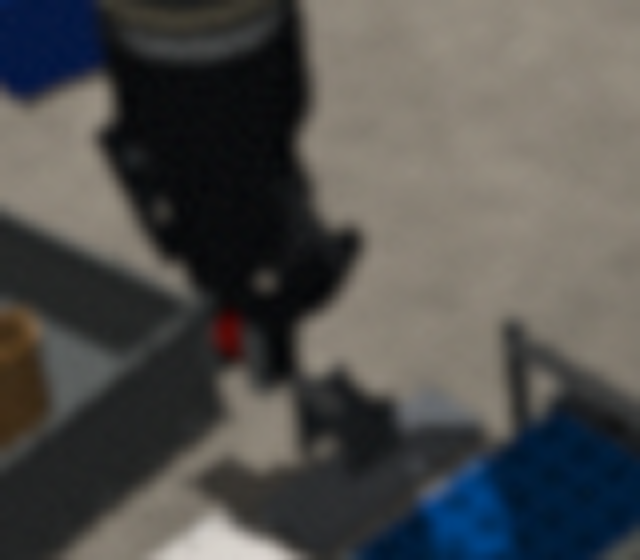

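Request:
jog_arm:
  series:
    - [0.1, -0.07, -0.05, 0, 0, 0, 0.1]
    - [0.25, 0, -0.12, 0, 0, 0, 0.1]
    - [0.25, 0, -0.1, 0, 0, 0, 0.1]
    - [0.27, 0, -0.06, 0, 0, 0, 0.1]
    - [0.27, 0, -0.04, 0, 0, 0, 0.1]
    - [0.26, 0, -0.02, 0, 0, 0, 0.1]
    - [0, 0, 0, 0, 0, 0, 0.1]
    - [0, 0, 0, 0, 0, 0, 0.1]

```text
time: 60.45
eef_pos: [0.4854, -0.2369, 0.0918]
tcp_rot: [-0.0, -0.0, 1.0, -0.0]
wrist_force: [0.0, -2.7, 5.0]
width: 0.0153
```

```bash
python3 - <<'E'
from lev import *
c=look('scene','s30',(150,90,230,160),8)
go(.486,-.238,.092)
E
```

```text
t 60.5 tcp [ 0.4856 -0.2369  0.0918] w 0.015 F [ 0.4 -2.7  5.9] shift units [-0.01 -0.04 -0.01] turn units [-0.005 -0.007  0.006]
```

View pics/s30z.png

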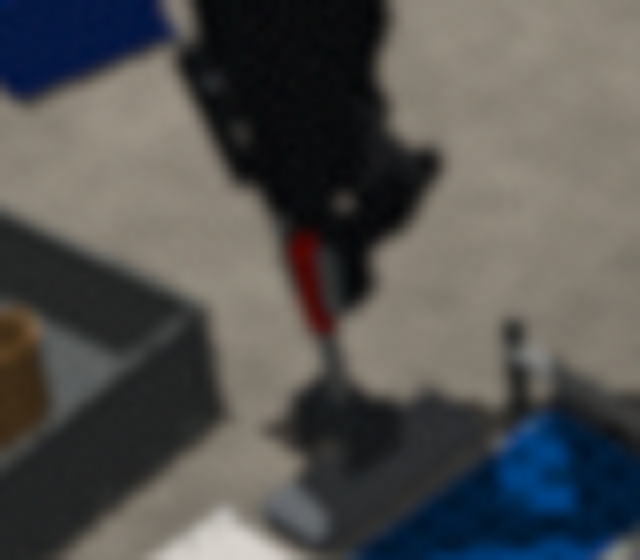

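Lever is upright and following. Continue over.

Request:
jog_arm:
  series:
    - [0.26, 0, 0.02, 0, 0, 0, 0.1]
    - [0.27, 0, 0.04, 0, 0, 0, 0.1]
    - [0.27, 0, 0.06, 0, 0, 0, 0.1]
    - [0.21, 0, 0.08, 0, 0, 0, 0.1]
    - [0.2, 0, 0.09, 0, 0, 0, 0.1]
    - [0.2, 0, 0.11, 0, 0, 0, 0.1]
    - [0, 0, 0, 0, 0, 0, 0.1]
    - [0, 0, 0, 0, 0, 0, 0.1]

```text
time: 61.3
eef_pos: [0.4424, -0.2351, 0.0784]
tcp_rot: [-0.002, -0.0, 1.0, 0.001]
wrist_force: [0.1, 0.2, 0.4]
width: 0.0083
```

Request:
jog_arm:
  series:
    - [0.18, 0, 0.13, 0, 0, 0, 0.1]
    - [0.18, 0, 0.14, 0, 0, 0, 0.1]
    - [0.17, 0, 0.15, 0, 0, 0, 0.1]
    - [0, 0, 0, 0, 0, 0, 0.1]
    - [0, 0, 0, 0, 0, 0, 0.1]

```text
time: 61.8
eef_pos: [0.4277, -0.2363, 0.0664]
tcp_rot: [-0.0, -0.0, 1.0, 0.0]
wrist_force: [1.2, -0.1, 0.4]
width: 0.0084
```

```bash
python3 - <<'E'
from lev import *
c=look('scene','s31',(150,90,230,160),8)
go(.428,-.238,.067)
E
```

```text
t 61.85 tcp [ 0.428  -0.2365  0.0666] w 0.0087 F [-0.2  1.3  0.1] shift units [ 0.   -0.05 -0.01] turn units [-0.     0.001  0.002]
```

View pics/s31z.png

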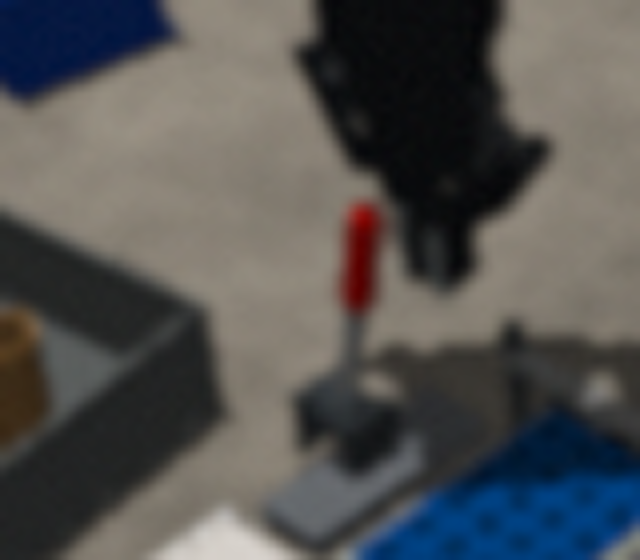

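```bash
python3 - <<'E'
from lev import *
c=load('s31')
for th in (0,-.1,-.2,-.3,-.4):
    u=np.array([np.sin(th),0,np.cos(th)]); P=np.array([.486,-.237,.03])
    print(th,[((px(c,P+u*l)-[150,90]+.5)*8-.5).round(0) for l in(.0585,.081,.092)])
E
```

```text
0 [array([327., 305.]), array([321., 261.]), array([318., 239.])]
-0.1 [array([338., 298.]), array([336., 252.]), array([335., 229.])]
-0.2 [array([349., 293.]), array([351., 245.]), array([352., 221.])]
-0.3 [array([359., 289.]), array([365., 240.]), array([369., 215.])]
-0.4 [array([369., 286.]), array([380., 236.]), array([385., 212.])]
```

Request:
jog_arm:
  series:
    - [0, 0, -0.6, 0, 0, 0, 0.5]
    - [0, 0, -0.8, 0, 0, 0, 0.5]
    - [0, 0, -0.8, 0, 0, 0, 0.5]
    - [0, 0, -0.4, 0, 0, 0, 0.5]
    - [-0.5, 0, 0, 0, 0, 0, 0.5]
    - [-0.8, 0, 0, 0, 0, 0, 0.5]
    - [0, 0, 0, 0, 0, 0, 0.5]
    - [0, 0, 0, 0, 0, 0, 0.5]
    - [0, 0, 0, 0, 0, 0, 0.5]
    - [0, 0, 0, 0, 0, 0, 0.5]

```text
time: 62.85
eef_pos: [0.466, -0.236, 0.1444]
tcp_rot: [-0.001, -0.0, 1.0, 0.0]
wrist_force: [0.4, -0.4, 0.0]
width: 0.0428
```

```bash
python3 - <<'E'
from lev import *
c=look('scene','s32',(150,90,230,160),8)
go(.467,-.238,.0856)
E
```

```text
t 62.9 tcp [ 0.4661 -0.2361  0.1444] w 0.0427 F [-0.1 -0.1  0. ] shift units [-0.03 -0.06  1.96] turn units [ 0.005 -0.007  0.   ]
```

View pics/s32z.png

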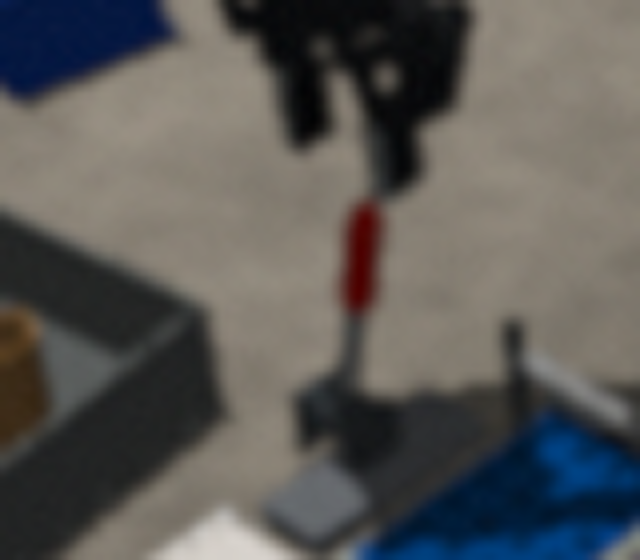

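Request:
jog_arm:
  series:
    - [0, -0.05, 0.4, 0, 0, 0, 0.5]
    - [0, 0, 0.5, 0, 0, 0, 0.5]
    - [0, 0, 0.5, 0, 0, 0, 0.5]
    - [0, 0, 0.4, 0, 0, 0, 0.5]
    - [0, 0, 0.16, 0, 0, 0, 0.5]
    - [0, 0, 0, 0, 0, 0, 0.5]
    - [0, 0, 0, 0, 0, 0, 0.5]
    - [0, 0, 0, 0, 0, 0, 0.2]
    - [0, 0, 0, 0, 0, 0, 0]
    - [0, 0, 0, 0, 0, 0, 0]
    - [0, 0, 0, 0, 0, 0, 0]
    - [0, 0, 0, 0, 0, 0, 0]
  force: 40

```text
time: 64.1
eef_pos: [0.4669, -0.2373, 0.0864]
tcp_rot: [0.0, -0.0, 1.0, 0.0]
wrist_force: [-0.4, 3.4, 5.8]
width: 0.015
```

```bash
python3 - <<'E'
from lev import *
c=look('scene','s33',(150,90,230,160),8)
go(.467,-.238,.0856)
E
```

```text
t 64.15 tcp [ 0.4669 -0.2372  0.0864] w 0.015 F [-0.3  3.2  5.5] shift units [-0.   -0.03  0.03] turn units [0.005 0.002 0.001]
```

View pics/s33z.png

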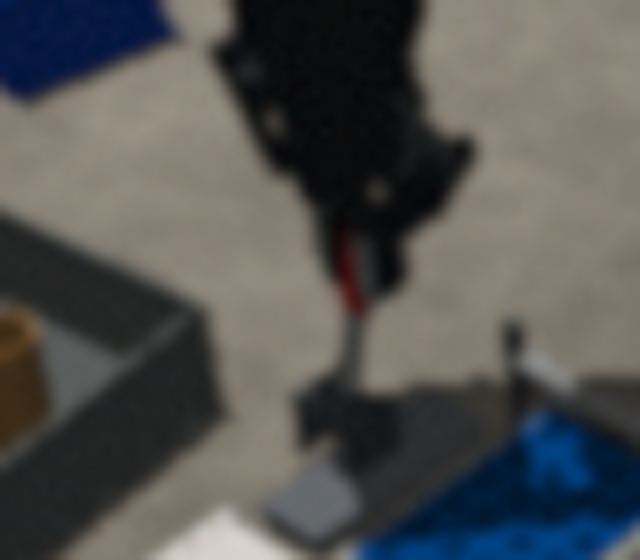

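Request:
jog_arm:
  series:
    - [0.19, 0, 0.05, 0, 0, 0, 0]
    - [0.19, 0, 0.07, 0, 0, 0, 0]
    - [0.18, 0, 0.08, 0, 0, 0, 0]
    - [0.17, 0, 0.1, 0, 0, 0, 0]
    - [0.16, 0, 0.11, 0, 0, 0, 0]
    - [0.15, 0, 0.12, 0, 0, 0, 0]
    - [0, 0, 0, 0, 0, 0, 0]
    - [0, 0, 0, 0, 0, 0, 0]

```text
time: 64.95
eef_pos: [0.4358, -0.2375, 0.0702]
tcp_rot: [0.0, -0.0, 1.0, 0.0]
wrist_force: [0.6, 4.5, 4.5]
width: 0.0147
```

Request:
jog_arm:
  series:
    - [0.1, 0, 0.08, 0, 0, 0, 0]
    - [0.09, 0, 0.1, 0, 0, 0, 0]
    - [0, 0, 0, 0, 0, 0, 0]
    - [0, 0, 0, 0, 0, 0, 0]

```text
time: 65.35
eef_pos: [0.4299, -0.2375, 0.0645]
tcp_rot: [-0.0, -0.0, 1.0, 0.0]
wrist_force: [-0.1, 4.2, 4.4]
width: 0.0146
```

```bash
python3 - <<'E'
from lev import *
c=look('scene','s34',(150,90,230,160),8)
go(.428,-.238,.065)
E
```

```text
t 65.4 tcp [ 0.4298 -0.2375  0.0646] w 0.0147 F [0.4 4.1 4.1] shift units [ 0.06 -0.02 -0.01] turn units [ 0.004 -0.004  0.005]
```

View pics/s34z.png

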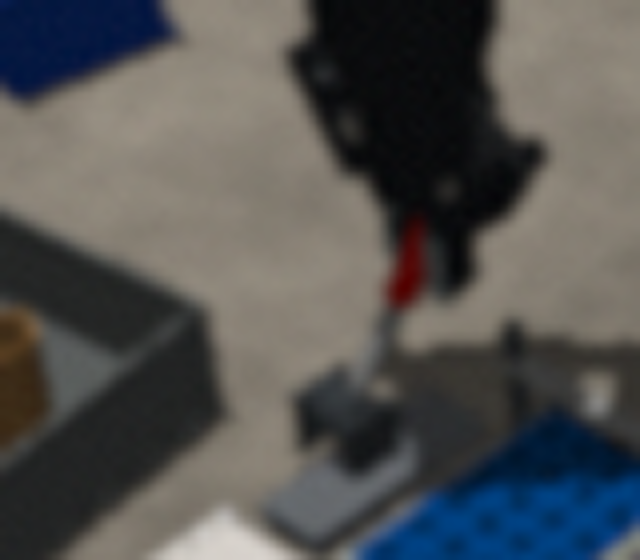

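Request:
jog_arm:
  series:
    - [0.07, 0, 0.07, 0, 0, 0, 0]
    - [0, 0, 0, 0, 0, 0, 0]
    - [0, 0, 0, 0, 0, 0, 0]
    - [0, 0, 0, 0, 0, 0, 0]

```text
time: 65.8
eef_pos: [0.4279, -0.2376, 0.0624]
tcp_rot: [-0.0, -0.0, 1.0, 0.0]
wrist_force: [1.6, 5.4, 3.8]
width: 0.0148
```

Request:
jog_arm:
  series:
    - [0.07, 0, 0.07, 0, 0, 0, 0]
    - [0, 0, 0, 0, 0, 0, 0]
    - [0, 0, 0, 0, 0, 0, 0]
    - [0, 0, 0, 0, 0, 0, 0]

```text
time: 66.2
eef_pos: [0.4272, -0.2377, 0.0615]
tcp_rot: [0.001, 0.0, 1.0, -0.0]
wrist_force: [3.8, 7.9, 13.3]
width: 0.0149
```

Request:
jog_arm:
  series:
    - [0.07, 0, 0.07, 0, 0, 0, 0]
    - [0, 0, 0, 0, 0, 0, 0]
    - [0, 0, 0, 0, 0, 0, 0]
    - [0, 0, 0, 0, 0, 0, 0]

```text
time: 66.6
eef_pos: [0.4272, -0.2379, 0.0613]
tcp_rot: [0.004, 0.0, 1.0, -0.001]
wrist_force: [6.8, 14.3, 26.8]
width: 0.0149
```

Request:
jog_arm:
  series:
    - [0, 0, 0, 0, 0, 0, 0.3]
    - [0, 0, 0, 0, 0, 0, 0.5]
    - [0, 0, 0, 0, 0, 0, 0.5]
    - [0, 0, 0, 0, 0, 0, 0.5]
    - [0, 0, -0.3, 0, 0, 0, 0.5]
    - [0, 0, -0.6, 0, 0, 0, 0.5]
    - [0, 0, -0.9, 0, 0, 0, 0.5]
    - [0, 0, -0.9, 0, 0, 0, 0.5]
    - [0, 0, -0.9, 0, 0, 0, 0.5]
    - [0, -0.5, -0.6, 0, 0, 0, 0.5]
    - [0, -0.9, 0, 0, 0, 0, 0.5]
    - [0, -0.9, 0, 0, 0, 0, 0.5]

```text
time: 67.8
eef_pos: [0.4239, -0.3077, 0.1857]
tcp_rot: [0.001, -0.001, 1.0, -0.001]
wrist_force: [0.5, 0.2, -0.2]
width: 0.043
```

Request:
jog_arm:
  series:
    - [0, -0.9, 0, 0, 0, 0, 0.5]
    - [0, -0.9, 0, 0, 0, 0, 0.5]
    - [0, -0.9, 0, 0, 0, 0, 0.5]
    - [0, -0.9, 0, 0, 0, 0, 0.5]
    - [0, -0.5, 0, 0, 0, 0, 0.5]
    - [0, 0, 0, 0, 0, 0, 0.5]
    - [0, 0, 0, 0, 0, 0, 0.5]
    - [0, 0, 0, 0, 0, 0, 0.5]

```text
time: 68.6
eef_pos: [0.4236, -0.4281, 0.1841]
tcp_rot: [-0.0, -0.001, 1.0, 0.001]
wrist_force: [-0.3, 0.1, 0.0]
width: 0.0431
```

```bash
python3 - <<'E'
from lev import *
c=look('scene','s35',(100,60,360,250),3)
look('top','t35',(200,150,420,260),3.6)
go(.43,-.42,.2)
for th in (-.6,-.7,-.8):
    u=np.array([np.sin(th),0,np.cos(th)]); P=np.array([.486,-.237,.03])
    print(th,[((px(c,P+u*l)-[150,90]+.5)*8-.5).round(0) for l in(.0585,.081,.092)])
a=c['frame'][90:160,150:230,::-1]; cv2.imwrite('pics/s35y.png',cv2.resize(a,None,fx=8,fy=8,interpolation=cv2.INTER_CUBIC))
E
```

```text
t 68.7 tcp [ 0.4239 -0.4284  0.1843] w 0.0426 F [-0.2 -0.8 -0.3] shift units [-0.2   0.28 -0.52] turn units [ 0.007 -0.004  0.012]
-0.6 [array([389., 285.]), array([407., 235.]), array([415., 210.])]
-0.7 [array([398., 286.]), array([419., 237.]), array([429., 213.])]
-0.8 [array([406., 289.]), array([430., 241.]), array([442., 217.])]
```

View pics/s35z.png

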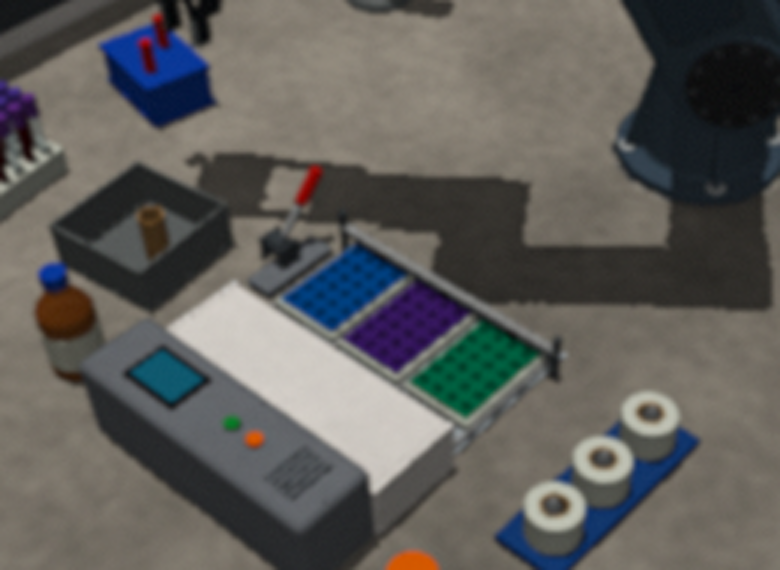

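View pics/t35z.png

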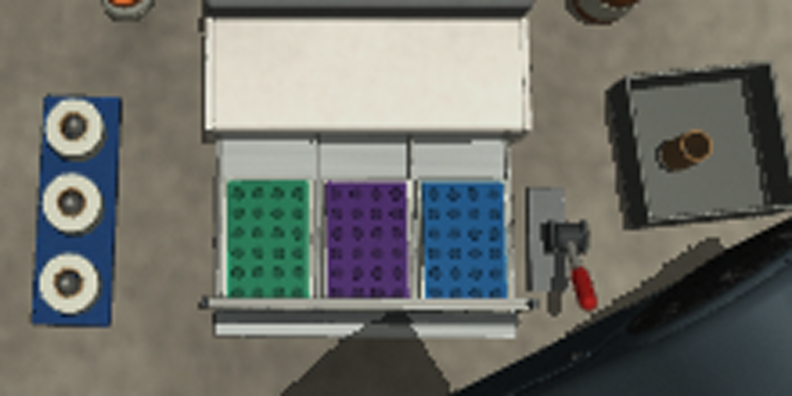

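View pics/s35y.png

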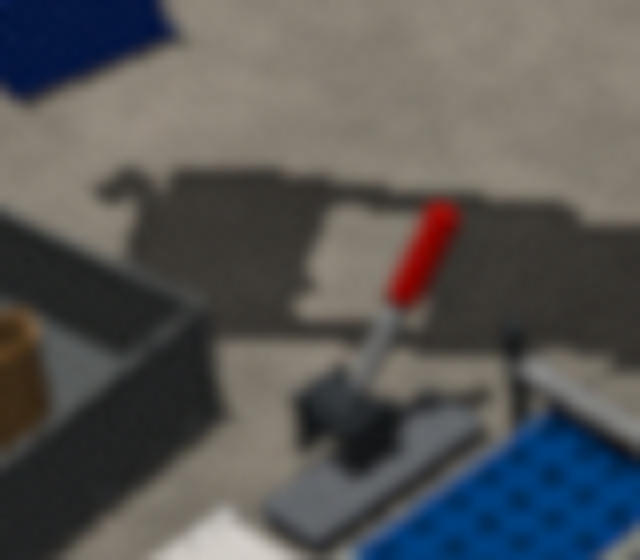

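```bash
python3 - <<'E'
from lev import *
from st import softhull
D=[('top0',(350,185,375,215),0),('scene0',(170,122,195,142),0),('t35',(350,215,372,240),1),('s35',(190,110,215,135),1),('s32',(188,112,204,132),2)]
C=[load(d[0]) for d in D]
def red(c,b):
    x0,y0,x1,y1=b; a=c['frame'][y0:y1,x0:x1].astype(float); return np.clip((a[:,:,0]-np.maximum(a[:,:,1],a[:,:,2])-15)/(a[:,:,0].max()*.4),0,1)
M=[red(c,d[1]) for c,d in zip(C,D)]; print([m.sum().round(1) for m in M])
def cyl(X,Y,Z,th,l0,l1):
    yaw=.01;u=np.array([np.sin(th),np.sin(th)*yaw,np.cos(th)]); n=np.array([-yaw,1,0]); k=np.cross(u,n); P=np.array([X,Y,Z])
    return [P+u*l+.008*(np.cos(a)*n+np.sin(a)*k) for l in(l0,l1) for a in np.linspace(0,6.28,20)]
def cost(q):
    X,Y,Z,l0,l1,a,b,m=q
    return sum(((softhull(c,cyl(X,Y,Z,(a,b,m)[d[2]],l0,l1),d[1])-mm)**2).sum() for c,d,mm in zip(C,D,M))+((Z-.03)/.002)**2+((l1-.09)/.002)**2
q=np.array([.486,-.237,.03,.055,.09,.55,-.8,-.25])
for _ in range(5):
    m=minimize(cost,q,method='Nelder-Mead',options=dict(initial_simplex=[q]+[q+d for d in np.diag([.004,.004,.002,.005,.003,.1,.1,.1])],maxiter=500)); q=m.x
print(q.round(4),m.fun)
q=q.copy()
E
```

```text
[np.float64(47.9), np.float64(35.0), np.float64(52.4), np.float64(67.5), np.float64(39.5)]
[ 0.4878 -0.2355  0.0313  0.0557  0.0925  0.5632 -0.7929 -0.2882] 28.30523851565153
```

```bash
python3 - <<'E'
from h import *
c=load('s35');t=load('t35')
for p in((.585,.232),(.510,.233),(.435,.2335)):
    print([ (fitcircle(k,*p,z,.028)) for k in(c,t) for z in(.052,)])
s=robot.sense(); print(s['time'],s['wrist_force'].round(1))
print(robot.sign_off())
E
```

```text
[(array([0.58227707, 0.23365882]), np.float64(-56.03618621826172)), (array([0.583, 0.232]), np.float64(-60.0))]
[(array([0.50974043, 0.23321458]), np.float64(-54.98020935058594)), (array([0.51 , 0.233]), np.float64(-60.0))]
[(array([0.43489191, 0.23331374]), np.float64(-46.715885162353516)), (array([0.435 , 0.2315]), np.float64(-60.0))]
68.7 [-0.2 -0.8 -0.3]
the job is handed in; nothing more can be done
None
```

The labeller is set up as asked and I handed the job in at 68.7 s of the 210 s allowed.

**What I did**
- I lifted the only core off the far spindle and set it in the grey bin.
- I put all three rolls on spindles of their own, pressing each down until it met the stand. One roll was knocked aside partway through, so I measured its position again before picking it up.
- I pressed on the green, plum and blue plates in turn and drew each back to the front stop. The force rose at the end of each pull.
- After that I swung the cam lever over towards the robot. The grip came off the handle about halfway, so I took hold again with more force. I then pushed until the lever stopped moving, at about 27 N of vertical force.

**Last checks**
- **Rolls:** from both cameras, all three tops sit at seated height and within about 3 mm of the spindle axes.
- **Plates:** the far mat edges are where they should be with the plates at the stop, within about 2 mm.
- **Lever:** the camera fit gives about 0.79 rad of lean towards the robot, against 0.8 when fully closed.
- **Core and robot:** the core is inside the bin. The robot was clear of everything at hand-in.
- **Bystanders:** I touched neither the jar nor the bottle, and nothing looked moved in the pictures. I did not measure them again, and I never picked out the tip box by name.

**One reading that disagreed:** the lever's starting lean measured about 0.56 rad away from the robot, where the task text gives 0.8 for fully open. I can't say whether it started partly closed or the measurement was off.

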